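# Cover the filling pans, each with its own lid

## Task

The rice-ball counter is closing: put each of the four lids on the open pan of its own shape and size, turned to fit, so that it drops in and sits level on the rim all round. Leave the pans standing where they are, and do not push away or knock over the salt shaker.

Things in the scene. Friction and masses are not known exactly. Their poses are not given: they have to be found in the camera images.
- pan_large_round: Loose open pan of plain steel, round, 110 mm outside diameter, 50 mm high, walls 3 mm, about 0.45 kg; stands upright on the table. Origin: centre of its underside, z up; its yaw means nothing.
- lid_large_round: Loose aluminium lid, round, 124 mm diameter, 0.12 kg, right side up: 4 mm plate (underside at z 6 mm) over a 6 mm deep boss, 88 mm diameter, that drops into its pan with 8 mm play each side (lid origin then 44 mm above the pan's). Black strap handle on top, centred: bar 56 mm along lid x, 14 mm wide, z 26 to 40 mm. Origin: centre of the boss's underside, z up.
- pan_small_round: Loose open pan of plain steel, round, 72 mm outside diameter, 50 mm high, walls 3 mm, about 0.45 kg; stands upright on the table. Origin: centre of its underside, z up; its yaw means nothing.
- lid_small_round: Loose aluminium lid, round, 86 mm diameter, 0.12 kg, right side up: 4 mm plate (underside at z 6 mm) over a 6 mm deep boss, 50 mm diameter, that drops into its pan with 8 mm play each side (lid origin then 44 mm above the pan's). Black strap handle on top, centred: bar 56 mm along lid x, 14 mm wide, z 26 to 40 mm. Origin: centre of the boss's underside, z up.
- pan_square: Loose open pan of plain steel, square, 96 x 96 mm outside, 50 mm high, walls 3 mm, about 0.45 kg; stands upright on the table. Origin: centre of its underside, z up; x and y run along its sides.
- lid_square: Loose aluminium lid, square, 110 x 110 mm, 0.12 kg, right side up: 4 mm plate (underside at z 6 mm) over a 6 mm deep boss, 74 x 74 mm, that drops into its pan with 8 mm play each side (lid origin then 44 mm above the pan's). Black strap handle on top, centred: bar 56 mm along lid x, 14 mm wide, z 26 to 40 mm. Origin: centre of the boss's underside, z up.
- pan_oblong: Loose open pan of plain steel, oblong, 122 mm (along its own x) x 70 mm (along its own y) outside, 50 mm high, walls 3 mm, about 0.45 kg; stands upright on the table. Origin: centre of its underside, z up; x and y run along its sides.
- lid_oblong: Loose aluminium lid, oblong, 136 mm (along its own x) x 84 mm (along its own y), 0.12 kg, right side up: 4 mm plate (underside at z 6 mm) over a 6 mm deep boss, 100 x 48 mm, that drops into its pan with 8 mm play each side (lid origin then 44 mm above the pan's). Black strap handle on top, centred: bar 56 mm along lid x, 14 mm wide, z 26 to 40 mm. Origin: centre of the boss's underside, z up.
- shaker: Bystander: white ceramic salt shaker, 48 mm diameter, 73 mm tall, 0.25 kg, standing among the pans and lids. Origin: centre of its underside.
There are look-alikes about, which are no part of the job. What is shaped like the lid_square but green is not meant. What is shaped like the pan_oblong but red is not meant.

How it is judged:
At the end, for the whole second after the job is handed in: Each lid on its own pan: centres within 12 mm horizontally, lid origin 40 to 47 mm above the pan's; lids and pans level within 0.06 rad and at rest (under 0.02 m/s); pans on the table; shaker upright within 0.1 rad (horizontal distance between lid_large_round and pan_large_round below 0.012 m and z of lid_large_round in the frame of pan_large_round between 0.04 and 0.047 m and angle between each of lid_large_round, pan_large_round, lid_small_round, pan_small_round, lid_square, pan_square, lid_oblong, pan_oblong's own z axis and vertical below 0.06 rad and height (world z) of each of pan_large_round, pan_small_round, pan_square, pan_oblong below 0.006 m and linear speed of each of lid_large_round, pan_large_round, lid_small_round, pan_small_round, lid_square, pan_square, lid_oblong, pan_oblong below 0.02 m/s and horizontal distance between lid_small_round and pan_small_round below 0.012 m and z of lid_small_round in the frame of pan_small_round between 0.04 and 0.047 m and horizontal distance between lid_square and pan_square below 0.012 m and z of lid_square in the frame of pan_square between 0.04 and 0.047 m and horizontal distance between lid_oblong and pan_oblong below 0.012 m and z of lid_oblong in the frame of pan_oblong between 0.04 and 0.047 m and angle between shaker's own z axis and vertical below 0.1 rad); the robot touches nothing.
It fails at once if a pan is pushed more than 40 mm from where it stood (distance of any of pan_large_round, pan_small_round, pan_square, pan_oblong from where it was at the start of the episode above 0.04 m).
It fails at once if the salt shaker is knocked over or pushed more than 40 mm (distance of shaker from where it was at the start of the episode above 0.04 m or angle between shaker's own z axis and vertical above 0.5 rad).
It also fails if it takes over 99 s, if anything falls off the work surface, if the arm or the gripper's body presses on something with over 40 N, if the wrist force passes 120 N, or if a joint passes its speed limit or range.

## Robot

A 6-joint arm with a two-finger parallel gripper is mounted at the origin on the work surface. World frame = base frame: x ahead of the robot, y to its left, z up, the work surface at z = 0. Lengths are in m, angles in rad, forces in N, time in s.
With the tool pointing down it reaches from about 0.375 to 0.9 m from the base axis. Payload 3.1 kg.
Tool frame: the origin (TCP) lies at the very end of the fingers, on their centre line; the grasp point (between the pads) lies 19 mm behind it; z points along the fingers, y is the direction in which the jaws open and shut (so a half turn about z gives the same grasp; the last joint's range is limited). The gripper opens to 87 mm and grips with 3 to 60 N. Pads are 19 mm wide; open, the fingers measure 117 mm over their backs; the gripper's body (75 mm by 190 mm) begins 51 mm behind the grasp point.
Start: joints at [1.016, 0.527, 1.433, -0, 1.181, -0.178], TCP at [0.23, 0.581, 0.223] pointing down, gripper open.
Joint ranges: [-3.08, 3.08], [-0.75, 2.2], [0.22, 2.44], [-1.43, 4.57], [0, 2.65], [-2.85, 2.85]. Speed limits (rad/s): [2.79, 2.79, 3.14, 3.14, 3.14, 3.14].

## Interface

Orientations are given as a unit quaternion [x, y, z, w].
In Python, from rig import robot gives the robot as it stands. The module is installed in compiled form; this text tells all that it offers.
- The arm moves only by the tool send_rows, never from a script. Its argument "deltas" is a list of rows, each an object of numbers: "tx", "ty", "tz": the shift along the tool's x, y, z in cm; "rx", "ry", "rz": the turn, a rotation vector about the tool's x, y, z in rad. A call has 1 to 5 rows; each row is the pose to reach, as a shift and turn from the pose commanded when the call began, along the tool's axes at that moment; what a row does not reach only later rows make up. A row lasts 1/12 s, in which the tool goes at most 41.7 mm and 7.16 degrees, less where a joint would pass 70% of its speed; a pose out of reach is approached as far as the arm can. A call with a gripper value outside its range is refused whole. "claw" is the finger opening in cm, from 0 to 8.7, set as the call begins (left out, the last holds). The fingers move at their own pace and stop on an object; "squeeze" is the grip in N (left out, the last holds). Time passes only in rows, so rows that repeat a pose let the fingers close. It gives the time, the measured TCP pose, the force and the opening at its end, in the units of the state.
- robot.get_obs(): the state, without advancing time (a new reading comes with each control period).
- robot.camera(name): name is "scene" or "top" or "wrist"; returns a dict with "color" (480x640x3 uint8, red, green, blue), "z_map" (480x640 float32, m along the optical axis (not along the pixel's ray), 0 where there is no reading), "intrinsics" (3x3 intrinsics, pixels), "distortion" ([k1, k2, p1, p2, k3] as OpenCV has them; the pictures are not rectified), "R" (3x3) and "t" (3): a world point X has camera coordinates R X + t; the wrist camera has in their place "tool_from_camera" (4x4, takes a point from camera to tool coordinates, whose origin is the TCP and whose axes are the flange's). Camera axes: x right, y down, z forward; pixel columns grow to the right and rows downward; lengths in m; the calibration is good to about 2 mm. A picture is of the moment at which its call begins: read the wrist's pose just before it.
- robot.hand_in(): hands the job in, once; it reports no verdict.
Trained networks look in the newest picture that a camera, given by its name, has taken for a name from the list of things; names that differ only in an ending like _2 or _b are one class to them, and where a whole thing is asked for, a point or a joint stands for the part that bears it (a point fixed in the world has none). Each returns a list of dicts, best first, with "p" (0 to 1); they miss things now and then, are a little off and sometimes report something else, mostly with a low value. They report only what shows in the picture. A call takes as long as a camera call. They do not tell look-alikes from the thing itself.
- robot.outline_of(label, camera): "pixels" (480x640 bool, what is visible of it) and "xy" ([column, row] in pixels, amid what is visible of it).
- robot.tip_of(label, camera): "xy" ([column, row] in pixels: a listed point, or the origin of a listed thing).
The state is a dict: "time": time; "q": joint angles; "joint_velocities": joint speeds; "joint_torque": joint torques, N m; "position": TCP position; "tool_rot": TCP orientation; "ft_force": force on the tool from outside, world axes, zero at the start; "moment": the same for the moment, N m; "grip_width": finger opening in m.
Only numpy, scipy, OpenCV 4.12 (cv2) and the standard library are available. Lean on these libraries where they do the work, as an engineer would, in place of code of your own. Each camera call takes 0.05 s, during which the arm holds its last target.

## Working session

There is one attempt and no reset: what is moved stays moved. The work goes in short steps, Python scripts to look and compute and a tool call to move; the robot and the scene stay as the last step left them, time stands still between calls to the robot, and variables do not carry over. Pictures are saved under pics/ and viewed, and the job is handed in when it is done.

Besides the shell and the picture viewer there is one more tool, called after "Call:" in YAML: its name, and indented under it one key for each argument. send_rows: Moves the arm, as the interface text tells. Its arguments: {"type":"object","properties":{"deltas":{"type":"array","items":{"type":"object","properties":{"tx":{"type":"number"},"ty":{"type":"number"},"tz":{"type":"number"},"rx":{"type":"number"},"ry":{"type":"number"},"rz":{"type":"number"}}}},"claw":{"type":"number"},"squeeze":{"type":"number"}},"required":["deltas"]}

```bash
mkdir -p pics; ls; python3 - <<'E'
from rig import robot
import cv2,numpy as np
o=robot.get_obs();print({k:np.round(v,3) for k,v in o.items()})
for n in ("scene","top"):
    c=robot.camera(n);cv2.imwrite(f"pics/{n}0.png",c["color"][...,::-1]);print(n,c["intrinsics"],c["distortion"],c["R"],c["t"])
    np.savez(f"{n}0.npz",**c)
E
```

```text
pics
{'time': np.float64(0.0), 'q': array([ 1.016,  0.528,  1.434, -0.   ,  1.181, -0.179]), 'joint_velocities': array([ 0.001, -0.001,  0.001, -0.002,  0.002,  0.002]), 'joint_torque': array([-1.0000e-03, -4.4004e+01, -1.7659e+01,  6.3000e-02,  5.8000e-02,
       -0.0000e+00]), 'position': array([0.23 , 0.581, 0.222]), 'tool_rot': array([ 0.187,  0.982, -0.001, -0.   ]), 'ft_force': array([0.369, 0.818, 0.486]), 'moment': array([-0.042,  0.001,  0.004]), 'grip_width': np.float64(0.087)}
scene [[597.27166426   0.         323.44223847]
 [  0.         597.27166426 236.16559341]
 [  0.           0.           1.        ]] [-0.14916893  0.          0.          0.          0.        ] [[-0.68670025  0.72686761 -0.01030773]
 [ 0.4960906   0.45821744 -0.73751671]
 [-0.53135383 -0.51156648 -0.67525022]] [ 0.29138977 -0.14954068  1.61051393]
top [[478.60390549   0.         316.49278804]
 [  0.         478.60390549 242.67209393]
 [  0.           0.           1.        ]] [-0.00429308  0.          0.          0.          0.        ] [[-0.00456226 -0.99985878 -0.01617407]
 [-0.98634228  0.00716245 -0.16455272]
 [ 0.16464533  0.01520244 -0.98623567]] [0.01624936 0.40455206 1.0365258 ]
```

View pics/top0.png

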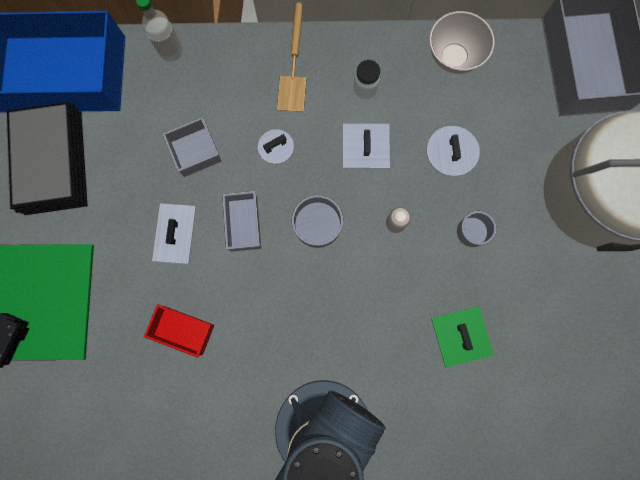

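View pics/scene0.png

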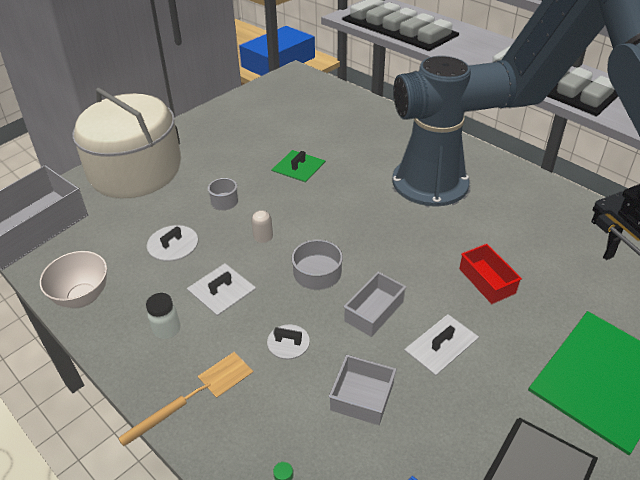

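Candidates in the top view:
- **Large round:** lid (454,150), pan (318,221).
- **Small round:** lid (276,146), pan (478,228).
- **Square:** lid, bare aluminium (366,146), with the green look-alike at (463,337) rejected; pan (192,147).
- **Oblong:** lid (174,234); pan, steel (241,221), with the red look-alike at (179,330) rejected.
- **Shaker:** (400,217). The dark-capped jar at (368,75) is not the shaker.

```bash
cat > h.py <<'E'
import numpy as np,cv2
def rays(c,px):
    u=cv2.undistortPoints(np.asarray(px,float).reshape(-1,1,2),c["intrinsics"],c["distortion"]).reshape(-1,2)
    return np.c_[u,np.ones(len(u))]
def onplane(c,px,z,R=None,t=None):
    R=c["R"] if R is None else R;t=c["t"] if t is None else t
    d=rays(c,px)@R; o=-R.T@t
    return o+d*((z-o[2])/d[:,2])[:,None]
def cloud(c,R=None,t=None):
    R=c["R"] if R is None else R;t=c["t"] if t is None else t
    v,u=np.mgrid[0:480,0:640]
    r=rays(c,np.c_[u.ravel(),v.ravel()])*c["z_map"].reshape(-1,1)
    P=((r-t)@R).reshape(480,640,3); P[c["z_map"]==0]=np.nan
    return P
def circ(p):
    A=np.c_[2*p,np.ones(len(p))];s=np.linalg.lstsq(A,(p**2).sum(1),rcond=None)[0]
    return s[:2],np.sqrt(s[2]+s[0]**2+s[1]**2)
E
cat > m.py <<'E'
from h import *
c=dict(np.load("top0.npz"));P=cloud(c)
print("cam",-c["R"].T@c["t"])
g=P[235:300,200:300].reshape(-1,3);print("table z",np.nanmedian(P[260:290,250:300,2]))
S=dict(lid_large_round=(454,150),lid_small_round=(276,146),lid_square=(366,146),lid_oblong=(174,234),pan_square=(192,147),pan_oblong=(241,221),pan_large_round=(318,221),pan_small_round=(478,228),shaker=(400,217),green=(463,337),red=(179,330))
v,u=np.mgrid[0:480,0:640]
for n,(a,b) in S.items():
    near=(abs(u-a)<40)&(abs(v-b)<40)
    m=(near&(P[...,2]>(0.004 if 'lid' in n or n=='green' else .012))).astype(np.uint8)
    k,lab,st,_=cv2.connectedComponentsWithStats(m)
    # component nearest centre
    best=min(range(1,k),key=lambda i:(st[i,4]<60)*1e3+np.hypot(*(np.argwhere(lab==i).mean(0)-[b,a])))
    M=lab==best
    Q=P[M]
    if 'lid' in n or n=='green':
        top=M&(P[...,2]<.016); Q=P[top][:,:2]; H=M&(P[...,2]>.022)&(P[...,2]<.05)
        ct=max(cv2.findContours(M.astype(np.uint8),0,1)[0],key=len).reshape(-1,2)
        W=onplane(c,ct,.010)[:,:2]
        rect=cv2.minAreaRect((W*1000).astype(np.float32))
        h=P[H][:,:2];hc=h.mean(0);e,V=np.linalg.eigh(np.cov((h-hc).T));
        hr=cv2.minAreaRect((h*1000).astype(np.float32))
        print(n,"rect",np.round(rect[0],1),np.round(rect[1],1),round(rect[2],1),"circ",np.round(np.r_[circ(W)[0],circ(W)[1]]*1000,1),"handle",np.round(hc*1000,1),np.round(np.degrees(np.arctan2(V[1,1],V[0,1])),1),np.round(hr[1],0),round(hr[2],1),"zh",np.round(np.nanpercentile(P[H][:,2],[50,90]),3),"zp",np.round(np.median(P[top][:,2]),4))
    else:
        rim=M&(P[...,2]>.042); Q=P[rim][:,:2]
        rect=cv2.minAreaRect((Q*1000).astype(np.float32))
        print(n,"rim rect",np.round(rect[0],1),np.round(rect[1],1),round(rect[2],1),"circ",np.round(np.r_[circ(Q)[0],circ(Q)[1]]*1000,1),"zmax",np.round(np.percentile(Q.shape and P[M][:,2],[90,99]),3),M.sum(),rim.sum())
E
python3 m.py
```

```text
cam [ 0.22844181 -0.00240824  1.08909168]
table z 0.00030140061405500016
lid_large_round rect [ 626.5 -308.7] [124.5 120.8] 89.4 circ [ 626.8 -307.5   61.3] handle [ 625.2 -306. ] -175.3 [56. 15.] 4.6 zh [0.039 0.042] zp 0.0101
lid_small_round rect [641.8 110.4] [84.8 83.2] 0.2 circ [641.4 110.5  42.3] handle [639.5 110.3] 120.4 [15. 56.] 30.3 zh [0.04  0.043] zp 0.0102
lid_square rect [ 641.2 -103.4] [110.2 114. ] 87.9 circ [ 641.2 -103.3   62.6] handle [ 638.9 -102.4] 179.0 [12. 55.] 89.1 zh [0.04  0.043] zp 0.0102
lid_oblong rect [434.8 342.6] [ 89.6 139.4] 86.5 circ [434.5 343.3  62.8] handle [432.8 342. ] 175.2 [16. 56.] 85.7 zh [0.039 0.042] zp 0.0102
pan_square rim rect [633.9 302.8] [103.1 101.1] 22.9 circ [633.9 302.5  54.8] zmax [0.051 0.054] 974 463
pan_oblong rim rect [456.1 183.1] [127.9  75.3] 5.2 circ [455.8 181.8  54.9] zmax [0.052 0.054] 766 467
pan_large_round rim rect [453.9  12.5] [111.6 114.4] 89.3 circ [453.5  12.4  54.3] zmax [0.052 0.054] 621 401
pan_small_round rim rect [ 434.  -342.9] [74.5 74.6] 60.7 circ [ 433.7 -342.8   35.3] zmax [0.051 0.053] 566 291
shaker rim rect [ 454.7 -167.8] [46.2 45.5] 50.9 circ [ 454.1 -167.    16.7] zmax [0.073 0.076] 447 381
green rect [ 196.6 -305.9] [115.6 111.2] 13.6 circ [ 197.1 -305.8   63. ] handle [ 197.3 -304.6] -166.0 [56. 15.] 13.8 zh [0.039 0.042] zp 0.01
red rim rect [213.7 314.8] [128.   75.3] 69.9 circ [214.6 314.4  55.3] zmax [0.051 0.054] 843 520
```

```bash
cat > go.py <<'E'
# usage: go.py x,y,z,psi ...  (mm,deg; '-' keeps) chain from measured pose; prints calls
import sys,numpy as np
from rig import robot
from scipy.spatial.transform import Rotation as R
o=robot.get_obs();p=np.array(o["position"])*1000;M=R.from_quat(o["tool_rot"]).as_matrix()
psi=np.degrees(np.arctan2(M[1,1],M[0,1]))
print("t",round(float(o["time"]),2),"p",p.round(1),"psi",round(psi,1),"tilt",M[:,2].round(3),"F",np.round(o["ft_force"],1),"w",round(float(o["grip_width"])*1000,1))
for a in sys.argv[1:]:
    w=[None if s=='-' else float(s) for s in a.split(',')]
    T=np.array([p[i] if w[i] is None else w[i] for i in range(3)]);ps=psi if w[3] is None else w[3]
    n=max(1,int(np.ceil(np.linalg.norm(T-p)/195)),int(np.ceil(abs(ps-psi)/34)))
    for k in range(n):
        q=p+(T-p)/(n-k);s=psi+(ps-psi)/(n-k)
        r=np.radians(psi);X=np.array([-np.sin(r),np.cos(r)]);Y=np.array([np.cos(r),np.sin(r)])
        d=(q-p)/10
        tx=round(float(X@d[:2]),2);ty=round(float(Y@d[:2]),2);tz=round(float(-d[2]),2);rz=round(float(-np.radians(s-psi)),3)
        p=np.r_[p[:2]+10*(X*tx+Y*ty),p[2]-10*tz];psi-=np.degrees(rz)
        rows=max(1,int(np.ceil(np.linalg.norm([tx,ty,tz])/4.1)),int(np.ceil(abs(np.degrees(rz))/7.1)))
        print(f"tx {tx} ty {ty} tz {tz} rz {rz}  rows {rows} -> {p.round(0)} {psi:.1f}")
E
python3 go.py 433.5,342.5,140,86 -,-,17,-
```

```text
t 0.1 p [229.6 580.6 221.7] psi 68.4 tilt [-0.001 -0.002 -1.   ] F [-0.2  0.7 -0. ] w 87.0
tx -13.86 ty -7.32 tz 4.08 rz -0.153  rows 4 -> [332. 462. 181.] 77.2
tx -12.58 ty -9.35 tz 4.09 rz -0.154  rows 4 -> [433. 342. 140.] 86.0
tx 0.0 ty 0.0 tz 12.3 rz -0.0  rows 4 -> [433. 342.  17.] 86.0
```

Call:
send_rows:
  deltas:
    - {"tx":-13.9,"ty":-7.3,"tz":4.1,"rz":-0.15}
    - {"tx":-13.9,"ty":-7.3,"tz":4.1,"rz":-0.15}
    - {"tx":-13.9,"ty":-7.3,"tz":4.1,"rz":-0.15}
    - {"tx":-13.9,"ty":-7.3,"tz":4.1,"rz":-0.15}
    - {"tx":-13.9,"ty":-7.3,"tz":4.1,"rz":-0.15}
  claw: 4.5
  squeeze: 30

```text
schema error: expected keys tx, ty, tz, rx, ry, rz
```

Call:
send_rows:
  deltas:
    - {"tx":-12.6,"ty":-9.4,"tz":4.1,"rz":-0.15}
    - {"tx":-12.6,"ty":-9.4,"tz":4.1,"rz":-0.15}
    - {"tx":-12.6,"ty":-9.4,"tz":4.1,"rz":-0.15}
    - {"tx":-12.6,"ty":-9.4,"tz":4.1,"rz":-0.15}
    - {"tx":-12.6,"ty":-9.4,"tz":4.1,"rz":-0.15}

```text
schema error: expected keys tx, ty, tz, rx, ry, rz
```

```bash
python3 go.py 433.5,342.5,140,86 -,-,17,-; python3 - <<'E'
from rig import robot
import cv2
c=robot.camera("wrist");cv2.imwrite("pics/w1.png",c["color"][...,::-1]);print(c["intrinsics"],c["tool_from_camera"])
E
```

```text
t 0.1 p [229.6 580.6 221.7] psi 68.4 tilt [-0.001 -0.002 -1.   ] F [-0.2  0.7 -0. ] w 87.0
tx -13.86 ty -7.32 tz 4.08 rz -0.153  rows 4 -> [332. 462. 181.] 77.2
tx -12.58 ty -9.35 tz 4.09 rz -0.154  rows 4 -> [433. 342. 140.] 86.0
tx 0.0 ty 0.0 tz 12.3 rz -0.0  rows 4 -> [433. 342.  17.] 86.0
[[339.88306791   0.         320.39898629]
 [  0.         339.88306791 235.0605614 ]
 [  0.           0.           1.        ]] [[ 9.02049411e-04 -9.62959239e-01 -2.69645488e-01  7.42846670e-02]
 [ 9.99999591e-01  8.87204793e-04  1.76924855e-04  6.66146386e-04]
 [ 6.88593459e-05 -2.69645538e-01  9.62959646e-01 -1.61971984e-01]
 [ 0.00000000e+00  0.00000000e+00  0.00000000e+00  1.00000000e+00]]
```

View pics/w1.png

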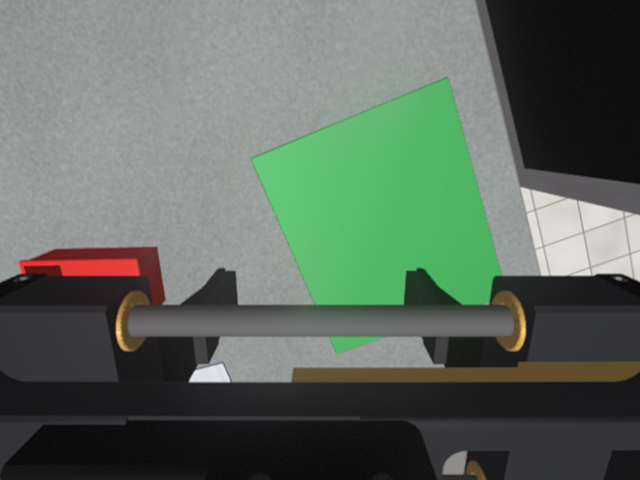

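The moves were refused because each row needs all six keys. The wrist picture still shows the start area: green board at (380,220), red look-alike pan at (95,270).

Call:
send_rows:
  deltas:
    - {"tx":-13.9,"ty":-7.3,"tz":4.1,"rx":0,"ry":0,"rz":-0.15}
    - {"tx":-13.9,"ty":-7.3,"tz":4.1,"rx":0,"ry":0,"rz":-0.15}
    - {"tx":-13.9,"ty":-7.3,"tz":4.1,"rx":0,"ry":0,"rz":-0.15}
    - {"tx":-13.9,"ty":-7.3,"tz":4.1,"rx":0,"ry":0,"rz":-0.15}
    - {"tx":-13.9,"ty":-7.3,"tz":4.1,"rx":0,"ry":0,"rz":-0.15}
  claw: 4.5
  squeeze: 30

```text
time: 0.57
position: [0.3352, 0.4565, 0.1793]
tool_rot: [0.116, 0.993, -0.003, -0.001]
ft_force: [-1.3, 0.5, -0.1]
grip_width: 0.0619
```

Call:
send_rows:
  deltas:
    - {"tx":-12.6,"ty":-9.4,"tz":4.1,"rx":0,"ry":0,"rz":-0.15}
    - {"tx":-12.6,"ty":-9.4,"tz":4.1,"rx":0,"ry":0,"rz":-0.15}
    - {"tx":-12.6,"ty":-9.4,"tz":4.1,"rx":0,"ry":0,"rz":-0.15}
    - {"tx":-12.6,"ty":-9.4,"tz":4.1,"rx":0,"ry":0,"rz":-0.15}
    - {"tx":-12.6,"ty":-9.4,"tz":4.1,"rx":0,"ry":0,"rz":-0.15}

```text
time: 0.98
position: [0.4379, 0.3375, 0.1388]
tool_rot: [0.041, 0.999, -0.001, 0.0]
ft_force: [-0.9, 1.0, 0.5]
grip_width: 0.0454
```

```bash
python3 go.py 433.5,342.5,140,86 -,-,17,-; python3 - <<'E'
from rig import robot
import cv2
c=robot.camera("wrist");cv2.imwrite("pics/w2.png",c["color"][...,::-1])
E
```

```text
t 0.98 p [437.9 337.5 138.8] psi 85.3 tilt [ 0.    -0.003 -1.   ] F [-0.9  1.   0.5] w 45.4
tx 0.48 ty 0.47 tz -0.12 rz -0.013  rows 1 -> [434. 343. 140.] 86.0
tx 0.0 ty 0.0 tz 12.3 rz -0.0  rows 4 -> [434. 343.  17.] 86.0
```

View pics/w2.png

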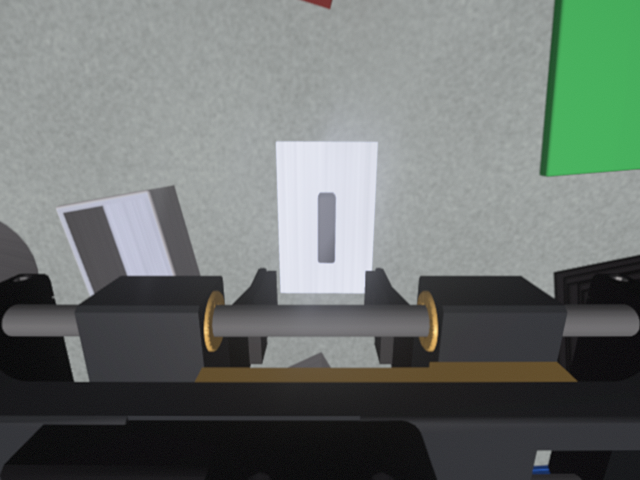

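The wrist view shows the oblong lid at (327,217), with its handle at (327,228). It is bare aluminium and lined up between the fingers, so it is the right lid.

```bash
python3 go.py 433.5,342.5,100,86 -,-,17,-
```

```text
t 1.03 p [435.9 339.7 139.5] psi 85.3 tilt [-0.001 -0.001 -1.   ] F [-0.1  0.2  0.2] w 45.4
tx 0.26 ty 0.26 tz 3.95 rz -0.013  rows 1 -> [433. 342. 100.] 86.0
tx 0.0 ty 0.0 tz 8.3 rz -0.0  rows 3 -> [433. 342.  17.] 86.0
```

Call:
send_rows:
  deltas:
    - {"tx":0,"ty":0,"tz":4,"rx":0,"ry":0,"rz":-0.01}
    - {"tx":0,"ty":0,"tz":6,"rx":0,"ry":0,"rz":-0.01}
    - {"tx":0,"ty":0,"tz":6,"rx":0,"ry":0,"rz":-0.01}

```text
time: 1.28
position: [0.4304, 0.3416, 0.0772]
tool_rot: [0.033, 0.999, -0.002, -0.004]
ft_force: [-0.4, 0.7, -0.1]
grip_width: 0.045
```

```bash
python3 go.py 433.5,342.5,17,86
```

```text
t 1.28 p [430.4 341.6  77.2] psi 86.2 tilt [-0.008 -0.003 -1.   ] F [-0.4  0.7 -0.1] w 45.0
tx -0.3 ty 0.11 tz 6.02 rz 0.003  rows 2 -> [434. 343.  17.] 86.0
```

Call:
send_rows:
  deltas:
    - {"tx":0,"ty":0,"tz":3,"rx":0,"ry":0,"rz":0}
    - {"tx":0,"ty":0,"tz":5,"rx":0,"ry":0,"rz":0}
    - {"tx":0,"ty":0,"tz":6.1,"rx":0,"ry":0,"rz":0}
    - {"tx":0,"ty":0,"tz":6.1,"rx":0,"ry":0,"rz":0}
    - {"tx":0,"ty":0,"tz":6.1,"rx":0,"ry":0,"rz":0}

```text
time: 1.7
position: [0.4338, 0.343, 0.0201]
tool_rot: [0.033, 0.999, 0.0, 0.0]
ft_force: [-0.2, 0.4, -0.4]
grip_width: 0.045
```

Call:
send_rows:
  deltas:
    - {"tx":0,"ty":0,"tz":0,"rx":0,"ry":0,"rz":0}
    - {"tx":0,"ty":0,"tz":0,"rx":0,"ry":0,"rz":0}
    - {"tx":0,"ty":0,"tz":0,"rx":0,"ry":0,"rz":0}
    - {"tx":0,"ty":0,"tz":0,"rx":0,"ry":0,"rz":0}
    - {"tx":0,"ty":0,"tz":0,"rx":0,"ry":0,"rz":0}
  claw: 0.5
  squeeze: 30

```text
time: 2.12
position: [0.4343, 0.3423, 0.0202]
tool_rot: [0.033, 0.999, 0.0, 0.0]
ft_force: [-0.1, 0.2, -0.0]
grip_width: 0.0194
```

```bash
python3 go.py -,-,130,- 456,182.5,130,95.2 -,-,62,-
```

```text
t 2.12 p [434.3 342.3  20.2] psi 86.2 tilt [ 0.001  0.    -1.   ] F [-0.1  0.2 -0. ] w 19.4
tx 0.0 ty 0.0 tz -10.98 rz -0.0  rows 3 -> [434. 342. 130.] 86.2
tx -3.24 ty -15.8 tz -0.0 rz -0.158  rows 4 -> [456. 183. 130.] 95.2
tx 0.0 ty 0.0 tz 6.8 rz -0.0  rows 2 -> [456. 183.  62.] 95.2
```

Call:
send_rows:
  deltas:
    - {"tx":0,"ty":0,"tz":0.4,"rx":0,"ry":0,"rz":0}
    - {"tx":0,"ty":0,"tz":0.4,"rx":0,"ry":0,"rz":0}
    - {"tx":0,"ty":0,"tz":0.4,"rx":0,"ry":0,"rz":0}
    - {"tx":0,"ty":0,"tz":0.4,"rx":0,"ry":0,"rz":0}
    - {"tx":0,"ty":0,"tz":0.4,"rx":0,"ry":0,"rz":0}

```text
time: 2.53
position: [0.4347, 0.3425, 0.0166]
tool_rot: [0.034, 0.999, 0.0, 0.001]
ft_force: [-0.6, -0.8, 8.4]
grip_width: 0.0139
```

Call:
send_rows:
  deltas:
    - {"tx":0,"ty":0,"tz":-1,"rx":0,"ry":0,"rz":0}
    - {"tx":0,"ty":0,"tz":-3,"rx":0,"ry":0,"rz":0}
    - {"tx":0,"ty":0,"tz":-6,"rx":0,"ry":0,"rz":0}
    - {"tx":0,"ty":0,"tz":-9,"rx":0,"ry":0,"rz":0}
    - {"tx":0,"ty":0,"tz":-11,"rx":0,"ry":0,"rz":0}

```text
time: 2.95
position: [0.4344, 0.3424, 0.1279]
tool_rot: [0.033, 0.999, 0.0, 0.001]
ft_force: [0.1, 0.4, -0.6]
grip_width: 0.0135
```

Call:
send_rows:
  deltas:
    - {"tx":-0.7,"ty":-3,"tz":0,"rx":0,"ry":0,"rz":-0.04}
    - {"tx":-1.4,"ty":-7,"tz":0,"rx":0,"ry":0,"rz":-0.08}
    - {"tx":-2.2,"ty":-11,"tz":0,"rx":0,"ry":0,"rz":-0.12}
    - {"tx":-2.9,"ty":-14,"tz":0,"rx":0,"ry":0,"rz":-0.15}
    - {"tx":-3.2,"ty":-15.8,"tz":0,"rx":0,"ry":0,"rz":-0.158}

```text
time: 3.37
position: [0.4554, 0.1796, 0.1258]
tool_rot: [-0.045, 0.999, -0.0, -0.0]
ft_force: [0.2, 0.5, -1.9]
grip_width: 0.014
```

Call:
send_rows:
  deltas:
    - {"tx":0,"ty":0,"tz":0,"rx":0,"ry":0,"rz":0}
    - {"tx":0,"ty":0,"tz":0,"rx":0,"ry":0,"rz":0}
    - {"tx":0,"ty":0,"tz":0,"rx":0,"ry":0,"rz":0}

```text
time: 3.62
position: [0.4552, 0.1828, 0.1256]
tool_rot: [-0.045, 0.999, 0.0, -0.0]
ft_force: [-0.0, -0.3, -1.3]
grip_width: 0.0136
```

```bash
python3 go.py 456,182.5,-,95.2 -,-,62,-;  python3 - <<'E'
from rig import robot
import cv2
c=robot.camera("wrist");cv2.imwrite("pics/w3.png",c["color"][...,::-1])
E
```

```text
t 3.62 p [455.2 182.8 125.6] psi 95.2 tilt [-0.  0. -1.] F [-0.  -0.3 -1.3] w 13.6
tx -0.07 ty -0.04 tz -0.0 rz -0.0  rows 1 -> [456. 183. 126.] 95.2
tx 0.0 ty 0.0 tz 6.36 rz -0.0  rows 2 -> [456. 183.  62.] 95.2
```

View pics/w3.png

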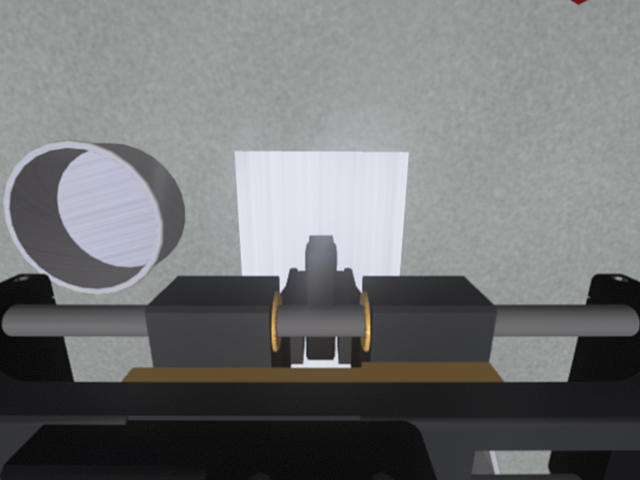

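The lid is held, filling (240–405, 150–280) and square to the jaws. I'm lowering it onto the oblong pan.

Call:
send_rows:
  deltas:
    - {"tx":0,"ty":0,"tz":2,"rx":0,"ry":0,"rz":0}
    - {"tx":0,"ty":0,"tz":4,"rx":0,"ry":0,"rz":0}
    - {"tx":0,"ty":0,"tz":5.5,"rx":0,"ry":0,"rz":0}
    - {"tx":0,"ty":0,"tz":6.2,"rx":0,"ry":0,"rz":0}
    - {"tx":0,"ty":0,"tz":6.4,"rx":0,"ry":0,"rz":0}

```text
time: 4.08
position: [0.4539, 0.1834, 0.0605]
tool_rot: [-0.046, 0.999, -0.0, -0.002]
ft_force: [-3.5, 0.9, 11.0]
grip_width: 0.0135
```

Call:
send_rows:
  deltas:
    - {"tx":0,"ty":0,"tz":0,"rx":0,"ry":0,"rz":0}
    - {"tx":0,"ty":0,"tz":0,"rx":0,"ry":0,"rz":0}

```text
time: 4.25
position: [0.4558, 0.183, 0.062]
tool_rot: [-0.046, 0.999, 0.0, 0.001]
ft_force: [-0.1, 0.4, -0.6]
grip_width: 0.014
```

```bash
python3 go.py -,-,60.6,-;  python3 - <<'E'
from rig import robot
import cv2
c=robot.camera("scene");cv2.imwrite("pics/s4.png",cv2.resize(c["color"][200:400,260:500,::-1],None,fx=3,fy=3))
E
```

```text
t 4.25 p [455.8 183.   62. ] psi 95.3 tilt [ 0.001  0.    -1.   ] F [-0.1  0.4 -0.6] w 14.0
tx 0.0 ty 0.0 tz 0.14 rz -0.0  rows 1 -> [456. 183.  61.] 95.3
```

View pics/s4.png

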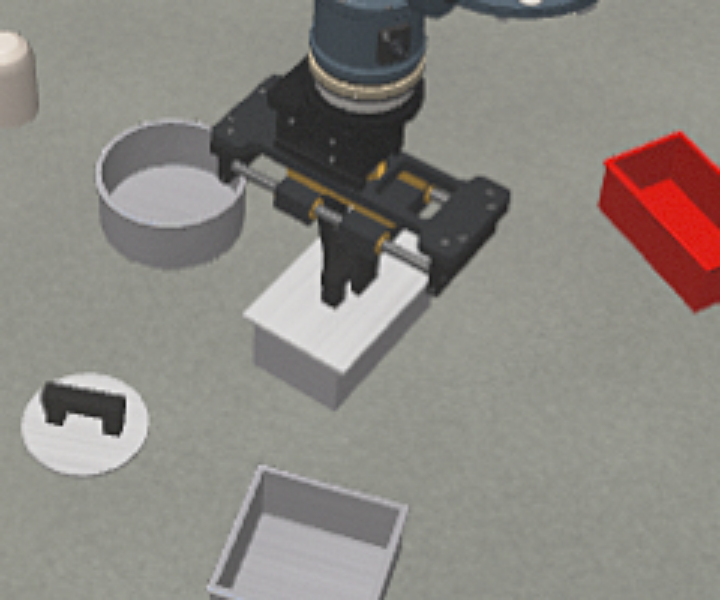

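The lid lies flat in the oblong pan, at (335,300) in the crop. I'm releasing it and rising.

Call:
send_rows:
  deltas:
    - {"tx":0,"ty":0,"tz":0.1,"rx":0,"ry":0,"rz":0}
    - {"tx":0,"ty":0,"tz":0.1,"rx":0,"ry":0,"rz":0}
    - {"tx":0,"ty":0,"tz":0.1,"rx":0,"ry":0,"rz":0}
    - {"tx":0,"ty":0,"tz":0,"rx":0,"ry":0,"rz":0}
    - {"tx":0,"ty":0,"tz":0,"rx":0,"ry":0,"rz":0}
  claw: 4.5

```text
time: 4.72
position: [0.4556, 0.1824, 0.0619]
tool_rot: [-0.045, 0.999, 0.0, 0.0]
ft_force: [0.8, 0.1, -0.5]
grip_width: 0.0386
```

Call:
send_rows:
  deltas:
    - {"tx":0,"ty":0,"tz":-1.5,"rx":0,"ry":0,"rz":0}
    - {"tx":0,"ty":0,"tz":-4.5,"rx":0,"ry":0,"rz":0}
    - {"tx":0,"ty":0,"tz":-8,"rx":0,"ry":0,"rz":0}
    - {"tx":0,"ty":0,"tz":-8,"rx":0,"ry":0,"rz":0}

```text
time: 5.05
position: [0.4591, 0.1831, 0.1466]
tool_rot: [-0.046, 0.999, 0.001, 0.005]
ft_force: [0.8, 0.4, -0.0]
grip_width: 0.045
```

```bash
python3 go.py 640.5,110.4,130,30.4 -,-,16,-; python3 - <<'E'
from rig import robot
import cv2
c=robot.camera("scene");cv2.imwrite("pics/s5.png",cv2.resize(c["color"][200:400,260:500,::-1],None,fx=3,fy=3))
E
```

```text
t 5.05 p [459.1 183.1 146.6] psi 95.2 tilt [ 0.011  0.002 -1.   ] F [ 0.8  0.4 -0. ] w 45.0
tx -8.7 ty -4.45 tz 0.83 rz 0.566  rows 5 -> [550. 147. 138.] 62.8
tx -9.73 ty 0.92 tz 0.83 rz 0.566  rows 5 -> [641. 110. 130.] 30.4
tx 0.0 ty 0.0 tz 11.4 rz -0.0  rows 3 -> [641. 110.  16.] 30.4
```

View pics/s5.png

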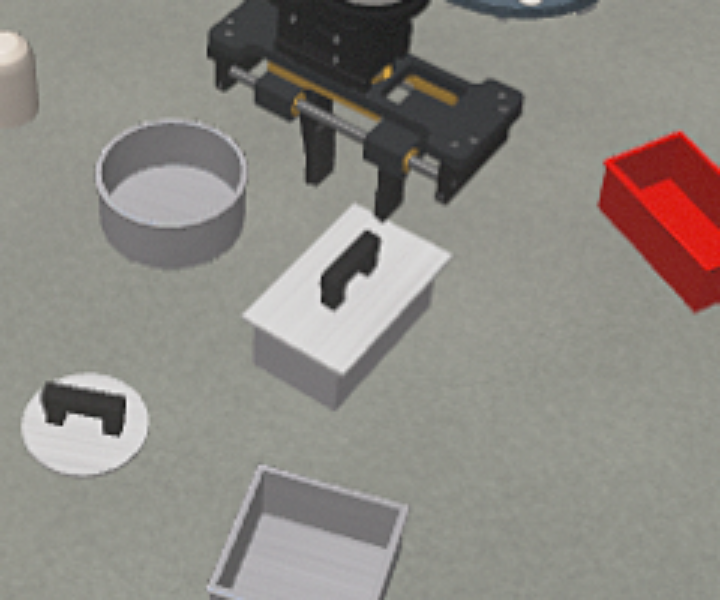

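The oblong lid sits level on its pan, handle at (350,265) in the crop. The small round lid is next.

Call:
send_rows:
  deltas:
    - {"tx":-2,"ty":-1,"tz":0.2,"rx":0,"ry":0,"rz":0.12}
    - {"tx":-4,"ty":-2,"tz":0.4,"rx":0,"ry":0,"rz":0.24}
    - {"tx":-6,"ty":-3,"tz":0.6,"rx":0,"ry":0,"rz":0.36}
    - {"tx":-8,"ty":-4,"tz":0.7,"rx":0,"ry":0,"rz":0.48}
    - {"tx":-8.7,"ty":-4.5,"tz":0.8,"rx":0,"ry":0,"rz":0.57}

```text
time: 5.52
position: [0.5491, 0.1444, 0.1327]
tool_rot: [0.24, 0.971, 0.0, 0.001]
ft_force: [0.3, 0.5, 0.2]
grip_width: 0.0449
```

Call:
send_rows:
  deltas:
    - {"tx":-2,"ty":0.2,"tz":0.2,"rx":0,"ry":0,"rz":0.12}
    - {"tx":-5,"ty":0.4,"tz":0.4,"rx":0,"ry":0,"rz":0.24}
    - {"tx":-8,"ty":0.7,"tz":0.6,"rx":0,"ry":0,"rz":0.36}
    - {"tx":-9.7,"ty":0.9,"tz":0.8,"rx":0,"ry":0,"rz":0.48}
    - {"tx":-9.7,"ty":0.9,"tz":0.8,"rx":0,"ry":0,"rz":0.57}

```text
time: 5.93
position: [0.6401, 0.1067, 0.1239]
tool_rot: [0.504, 0.864, 0.0, 0.001]
ft_force: [-0.6, 0.7, -0.1]
grip_width: 0.0451
```

Call:
send_rows:
  deltas:
    - {"tx":0,"ty":0,"tz":1.5,"rx":0,"ry":0,"rz":0}
    - {"tx":0,"ty":0,"tz":3,"rx":0,"ry":0,"rz":0}
    - {"tx":0,"ty":0,"tz":4,"rx":0,"ry":0,"rz":0}
    - {"tx":0,"ty":0,"tz":4,"rx":0,"ry":0,"rz":0}
    - {"tx":0,"ty":0,"tz":4,"rx":0,"ry":0,"rz":0}

```text
time: 6.35
position: [0.6353, 0.1088, 0.0842]
tool_rot: [0.501, 0.866, -0.001, -0.001]
ft_force: [0.4, -0.3, -0.8]
grip_width: 0.0452
```

```bash
python3 go.py 640.5,110.4,16,30.4; python3 - <<'E'
from rig import robot
import cv2
c=robot.camera("wrist");cv2.imwrite("pics/w6.png",c["color"][...,::-1])
E
```

```text
t 6.35 p [635.3 108.8  84.2] psi 29.9 tilt [-0.003  0.    -1.   ] F [ 0.4 -0.3 -0.8] w 45.2
tx -0.12 ty 0.53 tz 6.82 rz -0.009  rows 2 -> [640. 110.  16.] 30.4
```

View pics/w6.png

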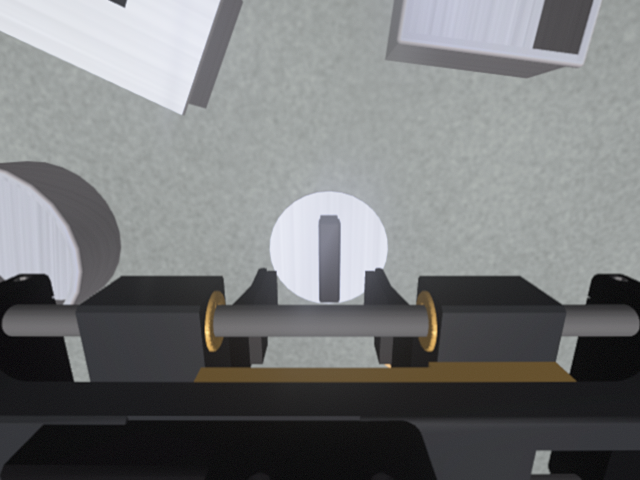

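The small lid's handle shows at (329,258). It is about 5 mm off along tool y, which agrees with the computed 0.53 cm.

Call:
send_rows:
  deltas:
    - {"tx":-0.1,"ty":0.5,"tz":2.5,"rx":0,"ry":0,"rz":-0.01}
    - {"tx":-0.1,"ty":0.5,"tz":5,"rx":0,"ry":0,"rz":-0.01}
    - {"tx":-0.1,"ty":0.5,"tz":6.7,"rx":0,"ry":0,"rz":-0.01}
    - {"tx":-0.1,"ty":0.5,"tz":6.7,"rx":0,"ry":0,"rz":-0.01}
    - {"tx":-0.1,"ty":0.5,"tz":6.7,"rx":0,"ry":0,"rz":-0.01}

```text
time: 6.82
position: [0.641, 0.1105, 0.0186]
tool_rot: [0.496, 0.868, -0.0, -0.0]
ft_force: [0.5, 0.2, 1.1]
grip_width: 0.0445
```

Call:
send_rows:
  deltas:
    - {"tx":0,"ty":0,"tz":0,"rx":0,"ry":0,"rz":0}
    - {"tx":0,"ty":0,"tz":0,"rx":0,"ry":0,"rz":0}
    - {"tx":0,"ty":0,"tz":0,"rx":0,"ry":0,"rz":0}
    - {"tx":0,"ty":0,"tz":0,"rx":0,"ry":0,"rz":0}
    - {"tx":0,"ty":0,"tz":0,"rx":0,"ry":0,"rz":0}
  claw: 0.5

```text
time: 7.23
position: [0.6416, 0.1105, 0.0194]
tool_rot: [0.496, 0.868, 0.0, 0.001]
ft_force: [-0.7, 0.6, 0.2]
grip_width: 0.0193
```

Call:
send_rows:
  deltas:
    - {"tx":0,"ty":0,"tz":0,"rx":0,"ry":0,"rz":0}
    - {"tx":0,"ty":0,"tz":0,"rx":0,"ry":0,"rz":0}
    - {"tx":0,"ty":0,"tz":0,"rx":0,"ry":0,"rz":0}

```text
time: 7.48
position: [0.6414, 0.1104, 0.0191]
tool_rot: [0.496, 0.868, 0.0, 0.0]
ft_force: [-1.2, 0.9, 4.0]
grip_width: 0.0138
```

```bash
python3 go.py -,-,140,- 434,-342.8,140,30.4 -,-,62,-
```

```text
t 7.48 p [641.4 110.4  19.1] psi 30.5 tilt [ 0.001 -0.    -1.   ] F [-1.2  0.9  4. ] w 13.8
tx 0.0 ty 0.0 tz -12.09 rz -0.0  rows 3 -> [641. 110. 140.] 30.5
tx -9.51 ty -13.62 tz -0.0 rz 0.0  rows 5 -> [572. -41. 140.] 30.5
tx -9.51 ty -13.62 tz -0.0 rz 0.001  rows 5 -> [ 503. -192.  140.] 30.4
tx -9.53 ty -13.61 tz -0.0 rz 0.0  rows 5 -> [ 434. -343.  140.] 30.4
tx 0.0 ty 0.0 tz 7.8 rz -0.0  rows 2 -> [ 434. -343.   62.] 30.4
```

Call:
send_rows:
  deltas:
    - {"tx":0,"ty":0,"tz":-1.5,"rx":0,"ry":0,"rz":0}
    - {"tx":0,"ty":0,"tz":-4.5,"rx":0,"ry":0,"rz":0}
    - {"tx":0,"ty":0,"tz":-8,"rx":0,"ry":0,"rz":0}
    - {"tx":0,"ty":0,"tz":-11,"rx":0,"ry":0,"rz":0}
    - {"tx":0,"ty":0,"tz":-12.2,"rx":0,"ry":0,"rz":0}

```text
time: 7.9
position: [0.6435, 0.1106, 0.1447]
tool_rot: [0.496, 0.868, 0.002, 0.003]
ft_force: [0.8, 0.2, -0.8]
grip_width: 0.0136
```

Call:
send_rows:
  deltas:
    - {"tx":-1.2,"ty":-1.7,"tz":0,"rx":0,"ry":0,"rz":0}
    - {"tx":-3.2,"ty":-4.6,"tz":0,"rx":0,"ry":0,"rz":0}
    - {"tx":-5.2,"ty":-7.5,"tz":0,"rx":0,"ry":0,"rz":0}
    - {"tx":-7.2,"ty":-10.4,"tz":0,"rx":0,"ry":0,"rz":0}
    - {"tx":-9.5,"ty":-13.6,"tz":0,"rx":0,"ry":0,"rz":0}

```text
time: 8.32
position: [0.5706, -0.0407, 0.1394]
tool_rot: [0.496, 0.868, -0.0, -0.001]
ft_force: [0.5, -0.3, -0.5]
grip_width: 0.0139
```

Call:
send_rows:
  deltas:
    - {"tx":-2,"ty":-2.8,"tz":0,"rx":0,"ry":0,"rz":0}
    - {"tx":-4,"ty":-5.6,"tz":0,"rx":0,"ry":0,"rz":0}
    - {"tx":-6,"ty":-8.4,"tz":0,"rx":0,"ry":0,"rz":0}
    - {"tx":-8,"ty":-11.2,"tz":0,"rx":0,"ry":0,"rz":0}
    - {"tx":-9.5,"ty":-13.6,"tz":0,"rx":0,"ry":0,"rz":0}

```text
time: 8.73
position: [0.5017, -0.1932, 0.1395]
tool_rot: [0.497, 0.868, -0.0, -0.001]
ft_force: [0.9, 0.1, -0.7]
grip_width: 0.0137
```

Call:
send_rows:
  deltas:
    - {"tx":-2,"ty":-2.8,"tz":0,"rx":0,"ry":0,"rz":0}
    - {"tx":-4.5,"ty":-6.3,"tz":0,"rx":0,"ry":0,"rz":0}
    - {"tx":-6.8,"ty":-9.6,"tz":0,"rx":0,"ry":0,"rz":0}
    - {"tx":-8.8,"ty":-12.5,"tz":0,"rx":0,"ry":0,"rz":0}
    - {"tx":-9.5,"ty":-13.6,"tz":0,"rx":0,"ry":0,"rz":0}

```text
time: 9.15
position: [0.4323, -0.3468, 0.1397]
tool_rot: [0.498, 0.867, -0.001, 0.0]
ft_force: [0.5, -0.4, -0.8]
grip_width: 0.0137
```

Call:
send_rows:
  deltas:
    - {"tx":0,"ty":0,"tz":1,"rx":0,"ry":0,"rz":0}
    - {"tx":0,"ty":0,"tz":3,"rx":0,"ry":0,"rz":0}
    - {"tx":0,"ty":0,"tz":4,"rx":0,"ry":0,"rz":0}
    - {"tx":0,"ty":0,"tz":4,"rx":0,"ry":0,"rz":0}
    - {"tx":0,"ty":0,"tz":4,"rx":0,"ry":0,"rz":0}

```text
time: 9.57
position: [0.4339, -0.3401, 0.0993]
tool_rot: [0.496, 0.868, 0.001, -0.002]
ft_force: [-0.4, -0.4, -0.6]
grip_width: 0.0134
```

```bash
python3 go.py 434,-342.8,64,30.4
```

```text
t 9.57 p [ 433.9 -340.1   99.3] psi 30.6 tilt [-0.002  0.003 -1.   ] F [-0.4 -0.4 -0.6] w 13.4
tx -0.24 ty -0.13 tz 3.53 rz 0.003  rows 1 -> [ 434. -343.   64.] 30.4
```

Call:
send_rows:
  deltas:
    - {"tx":-0.1,"ty":0,"tz":1,"rx":0,"ry":0,"rz":0}
    - {"tx":-0.1,"ty":0,"tz":2.2,"rx":0,"ry":0,"rz":0}
    - {"tx":-0.1,"ty":0,"tz":3.2,"rx":0,"ry":0,"rz":0}
    - {"tx":-0.1,"ty":0,"tz":3.5,"rx":0,"ry":0,"rz":0}
    - {"tx":-0.1,"ty":0,"tz":3.5,"rx":0,"ry":0,"rz":0}

```text
time: 9.98
position: [0.4344, -0.3423, 0.0647]
tool_rot: [0.496, 0.868, 0.0, -0.001]
ft_force: [-0.4, -0.3, -1.0]
grip_width: 0.0136
```

Call:
send_rows:
  deltas:
    - {"tx":0,"ty":0,"tz":0,"rx":0,"ry":0,"rz":0}
    - {"tx":0,"ty":0,"tz":0,"rx":0,"ry":0,"rz":0}

```text
time: 10.15
position: [0.435, -0.3433, 0.066]
tool_rot: [0.496, 0.868, -0.0, 0.001]
ft_force: [0.3, -0.3, -1.6]
grip_width: 0.0137
```

```bash
python3 go.py 434,-342.8,63.1,30.4;  python3 - <<'E'
from rig import robot
import cv2
c=robot.camera("scene");cv2.imwrite("pics/s7.png",cv2.resize(c["color"][100:300,120:360,::-1],None,fx=3,fy=3))
E
```

```text
t 10.15 p [ 435.  -343.3   66. ] psi 30.5 tilt [ 0.001 -0.001 -1.   ] F [ 0.3 -0.3 -1.6] w 13.7
tx 0.09 ty -0.06 tz 0.29 rz 0.002  rows 1 -> [ 434. -343.   63.] 30.4
```

View pics/s7.png

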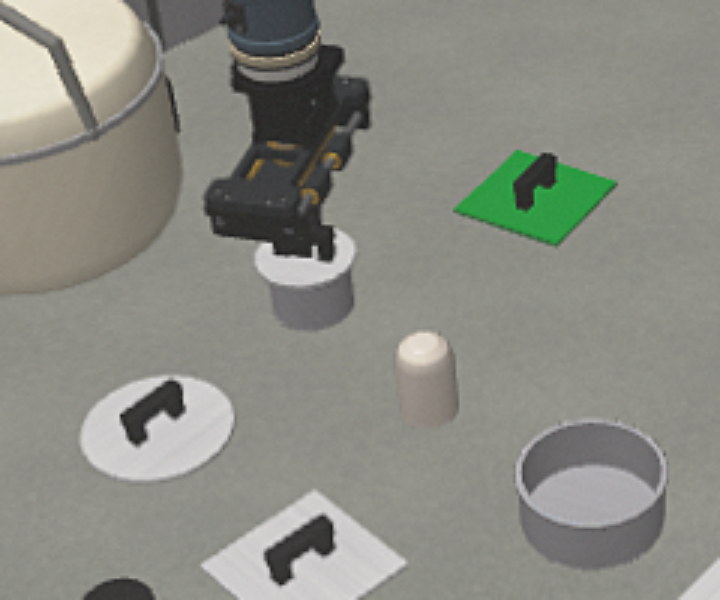

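The small lid is centred over its pan, at (305,265) in the crop. I'll lower it the last 3 mm and release.

Call:
send_rows:
  deltas:
    - {"tx":0,"ty":0,"tz":0.1,"rx":0,"ry":0,"rz":0}
    - {"tx":0,"ty":0,"tz":0.2,"rx":0,"ry":0,"rz":0}
    - {"tx":0,"ty":0,"tz":0.2,"rx":0,"ry":0,"rz":0}
    - {"tx":0,"ty":0,"tz":0.2,"rx":0,"ry":0,"rz":0}

```text
time: 10.53
position: [0.4346, -0.343, 0.0636]
tool_rot: [0.496, 0.868, -0.0, 0.0]
ft_force: [0.7, 0.1, -0.4]
grip_width: 0.014
```

Call:
send_rows:
  deltas:
    - {"tx":0,"ty":0,"tz":0,"rx":0,"ry":0,"rz":0}
    - {"tx":0,"ty":0,"tz":0,"rx":0,"ry":0,"rz":0}
    - {"tx":0,"ty":0,"tz":0,"rx":0,"ry":0,"rz":0}
    - {"tx":0,"ty":0,"tz":0,"rx":0,"ry":0,"rz":0}
    - {"tx":0,"ty":0,"tz":0,"rx":0,"ry":0,"rz":0}
  claw: 4.5

```text
time: 10.95
position: [0.4347, -0.3431, 0.0636]
tool_rot: [0.496, 0.868, -0.0, 0.0]
ft_force: [-0.5, 0.6, 0.1]
grip_width: 0.0388
```

Call:
send_rows:
  deltas:
    - {"tx":0,"ty":0,"tz":-1.5,"rx":0,"ry":0,"rz":0}
    - {"tx":0,"ty":0,"tz":-4.5,"rx":0,"ry":0,"rz":0}
    - {"tx":0,"ty":0,"tz":-7.5,"rx":0,"ry":0,"rz":0}
    - {"tx":0,"ty":0,"tz":-7.5,"rx":0,"ry":0,"rz":0}

```text
time: 11.28
position: [0.4371, -0.3458, 0.1436]
tool_rot: [0.496, 0.868, -0.002, 0.005]
ft_force: [1.1, -1.6, -0.3]
grip_width: 0.045
```

```bash
python3 go.py 626.5,-307.5,130,94.6 -,-,17,-; python3 - <<'E'
from rig import robot
import cv2
c=robot.camera("scene");cv2.imwrite("pics/s8.png",cv2.resize(c["color"][100:300,120:360,::-1],None,fx=3,fy=3))
E
```

```text
t 11.28 p [ 437.1 -345.8  143.6] psi 30.5 tilt [ 0.007 -0.008 -1.   ] F [ 1.1 -1.6 -0.3] w 45.0
tx -3.16 ty 9.13 tz 0.68 rz -0.559  rows 5 -> [ 532. -327.  137.] 62.5
tx -7.51 ty 6.07 tz 0.68 rz -0.56  rows 5 -> [ 626. -307.  130.] 94.6
tx 0.0 ty 0.0 tz 11.3 rz -0.0  rows 3 -> [ 626. -307.   17.] 94.6
```

View pics/s8.png

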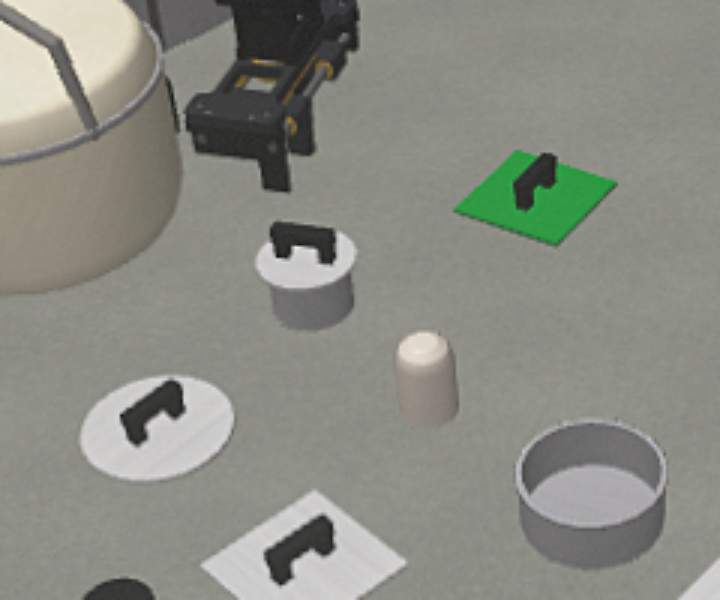

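The small lid sits level on its pan, handle at (303,240). The large round lid is next.

Call:
send_rows:
  deltas:
    - {"tx":-0.8,"ty":2.2,"tz":0.2,"rx":0,"ry":0,"rz":-0.12}
    - {"tx":-1.5,"ty":4.4,"tz":0.4,"rx":0,"ry":0,"rz":-0.24}
    - {"tx":-2.2,"ty":6.6,"tz":0.5,"rx":0,"ry":0,"rz":-0.36}
    - {"tx":-3,"ty":8.8,"tz":0.6,"rx":0,"ry":0,"rz":-0.48}
    - {"tx":-3,"ty":9.3,"tz":0.7,"rx":0,"ry":0,"rz":-0.56}

```text
time: 11.75
position: [0.5331, -0.3211, 0.1304]
tool_rot: [0.234, 0.972, 0.0, 0.001]
ft_force: [0.6, 0.8, 0.1]
grip_width: 0.0451
```

Call:
send_rows:
  deltas:
    - {"tx":-1.8,"ty":1.4,"tz":0.2,"rx":0,"ry":0,"rz":-0.12}
    - {"tx":-3.6,"ty":2.8,"tz":0.4,"rx":0,"ry":0,"rz":-0.24}
    - {"tx":-5.4,"ty":4.3,"tz":0.5,"rx":0,"ry":0,"rz":-0.36}
    - {"tx":-7,"ty":5.6,"tz":0.6,"rx":0,"ry":0,"rz":-0.48}
    - {"tx":-7.5,"ty":6.1,"tz":0.7,"rx":0,"ry":0,"rz":-0.56}

```text
time: 12.17
position: [0.627, -0.301, 0.1228]
tool_rot: [-0.044, 0.999, 0.0, 0.0]
ft_force: [0.3, 0.1, -0.6]
grip_width: 0.0448
```

Call:
send_rows:
  deltas:
    - {"tx":0,"ty":0,"tz":1.5,"rx":0,"ry":0,"rz":0}
    - {"tx":0,"ty":0,"tz":3,"rx":0,"ry":0,"rz":0}
    - {"tx":0,"ty":0,"tz":4,"rx":0,"ry":0,"rz":0}
    - {"tx":0,"ty":0,"tz":4,"rx":0,"ry":0,"rz":0}
    - {"tx":0,"ty":0,"tz":4,"rx":0,"ry":0,"rz":0}

```text
time: 12.58
position: [0.6237, -0.3015, 0.083]
tool_rot: [-0.04, 0.999, 0.001, -0.001]
ft_force: [0.2, -0.1, 0.7]
grip_width: 0.0452
```

```bash
python3 go.py 626.5,-307.5,17,94.6; python3 - <<'E'
from rig import robot
import cv2
c=robot.camera("wrist");cv2.imwrite("pics/w9.png",c["color"][...,::-1])
E
```

```text
t 12.58 p [ 623.7 -301.5   83. ] psi 94.6 tilt [-0.003  0.002 -1.   ] F [ 0.2 -0.1  0.7] w 45.2
tx -0.23 ty -0.62 tz 6.6 rz 0.001  rows 2 -> [ 626. -308.   17.] 94.6
```

View pics/w9.png

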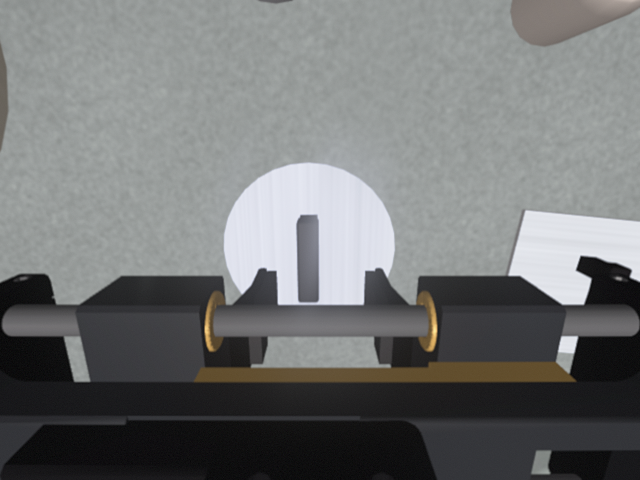

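The large lid's handle is at (308,258), about 7 mm off along −y. The computed figure is −0.62 cm.

Call:
send_rows:
  deltas:
    - {"tx":-0.2,"ty":-0.65,"tz":2.5,"rx":0,"ry":0,"rz":0}
    - {"tx":-0.2,"ty":-0.65,"tz":5,"rx":0,"ry":0,"rz":0}
    - {"tx":-0.2,"ty":-0.65,"tz":6.7,"rx":0,"ry":0,"rz":0}
    - {"tx":-0.2,"ty":-0.65,"tz":6.7,"rx":0,"ry":0,"rz":0}
    - {"tx":-0.2,"ty":-0.65,"tz":6.7,"rx":0,"ry":0,"rz":0}

```text
time: 13.05
position: [0.6269, -0.3084, 0.0175]
tool_rot: [-0.04, 0.999, 0.0, -0.0]
ft_force: [0.3, 0.2, -0.6]
grip_width: 0.0449
```

Call:
send_rows:
  deltas:
    - {"tx":0,"ty":0,"tz":0,"rx":0,"ry":0,"rz":0}
    - {"tx":0,"ty":0,"tz":0,"rx":0,"ry":0,"rz":0}
    - {"tx":0,"ty":0,"tz":0,"rx":0,"ry":0,"rz":0}
    - {"tx":0,"ty":0,"tz":0,"rx":0,"ry":0,"rz":0}
    - {"tx":0,"ty":0,"tz":0,"rx":0,"ry":0,"rz":0}
  claw: 0.5

```text
time: 13.47
position: [0.6276, -0.3087, 0.0185]
tool_rot: [-0.041, 0.999, -0.0, 0.001]
ft_force: [-0.3, -0.0, 0.8]
grip_width: 0.0197
```

Call:
send_rows:
  deltas:
    - {"tx":0,"ty":0,"tz":0,"rx":0,"ry":0,"rz":0}
    - {"tx":0,"ty":0,"tz":0,"rx":0,"ry":0,"rz":0}
    - {"tx":0,"ty":0,"tz":0,"rx":0,"ry":0,"rz":0}

```text
time: 13.72
position: [0.6274, -0.3086, 0.0182]
tool_rot: [-0.041, 0.999, -0.0, 0.0]
ft_force: [0.6, 0.1, 3.5]
grip_width: 0.0139
```

```bash
python3 go.py -,-,140,- 453.8,12.4,140,94.6 -,-,62,-
```

```text
t 13.72 p [ 627.4 -308.6   18.2] psi 94.7 tilt [ 0.001 -0.001 -1.   ] F [0.6 0.1 3.5] w 13.9
tx 0.0 ty 0.0 tz -12.18 rz -0.0  rows 3 -> [ 627. -309.  140.] 94.7
tx 7.35 ty 16.7 tz -0.0 rz 0.0  rows 5 -> [ 541. -148.  140.] 94.7
tx 7.35 ty 16.7 tz -0.0 rz 0.001  rows 5 -> [454.  12. 140.] 94.6
tx 0.0 ty 0.0 tz 7.8 rz -0.0  rows 2 -> [454.  12.  62.] 94.6
```

Call:
send_rows:
  deltas:
    - {"tx":0,"ty":0,"tz":-1.5,"rx":0,"ry":0,"rz":0}
    - {"tx":0,"ty":0,"tz":-4.5,"rx":0,"ry":0,"rz":0}
    - {"tx":0,"ty":0,"tz":-8,"rx":0,"ry":0,"rz":0}
    - {"tx":0,"ty":0,"tz":-11,"rx":0,"ry":0,"rz":0}
    - {"tx":0,"ty":0,"tz":-12.2,"rx":0,"ry":0,"rz":0}

```text
time: 14.13
position: [0.6294, -0.3098, 0.1451]
tool_rot: [-0.041, 0.999, -0.002, 0.003]
ft_force: [0.6, -0.9, -1.1]
grip_width: 0.0133
```

Call:
send_rows:
  deltas:
    - {"tx":0.8,"ty":1.8,"tz":0,"rx":0,"ry":0,"rz":0}
    - {"tx":2.4,"ty":5.4,"tz":0,"rx":0,"ry":0,"rz":0}
    - {"tx":4,"ty":9,"tz":0,"rx":0,"ry":0,"rz":0}
    - {"tx":5.7,"ty":12.8,"tz":0,"rx":0,"ry":0,"rz":0}
    - {"tx":7.35,"ty":16.7,"tz":0,"rx":0,"ry":0,"rz":0}

```text
time: 14.55
position: [0.5388, -0.1469, 0.139]
tool_rot: [-0.04, 0.999, 0.0, -0.001]
ft_force: [-0.1, 0.7, -1.5]
grip_width: 0.0136
```

Call:
send_rows:
  deltas:
    - {"tx":1.6,"ty":3.7,"tz":0,"rx":0,"ry":0,"rz":0}
    - {"tx":3.3,"ty":7.4,"tz":0,"rx":0,"ry":0,"rz":0}
    - {"tx":5,"ty":11.2,"tz":0,"rx":0,"ry":0,"rz":0}
    - {"tx":6.5,"ty":14.8,"tz":0,"rx":0,"ry":0,"rz":0}
    - {"tx":7.35,"ty":16.7,"tz":0,"rx":0,"ry":0,"rz":0}

```text
time: 14.97
position: [0.449, 0.0156, 0.139]
tool_rot: [-0.041, 0.999, 0.001, -0.003]
ft_force: [0.8, -0.7, -2.3]
grip_width: 0.014
```

Call:
send_rows:
  deltas:
    - {"tx":0,"ty":0,"tz":1,"rx":0,"ry":0,"rz":0}
    - {"tx":0,"ty":0,"tz":3,"rx":0,"ry":0,"rz":0}
    - {"tx":0,"ty":0,"tz":4,"rx":0,"ry":0,"rz":0}
    - {"tx":0,"ty":0,"tz":4,"rx":0,"ry":0,"rz":0}
    - {"tx":0,"ty":0,"tz":4,"rx":0,"ry":0,"rz":0}

```text
time: 15.38
position: [0.4532, 0.0122, 0.0991]
tool_rot: [-0.041, 0.999, 0.0, -0.001]
ft_force: [-0.1, -0.7, -1.5]
grip_width: 0.0136
```

```bash
python3 go.py 453.8,12.4,64,94.6
```

```text
t 15.38 p [453.2  12.2  99.1] psi 94.7 tilt [-0.002  0.    -1.   ] F [-0.1 -0.7 -1.5] w 13.6
tx -0.06 ty 0.01 tz 3.51 rz 0.001  rows 1 -> [454.  12.  64.] 94.6
```

Call:
send_rows:
  deltas:
    - {"tx":0,"ty":0,"tz":1,"rx":0,"ry":0,"rz":0}
    - {"tx":0,"ty":0,"tz":2.2,"rx":0,"ry":0,"rz":0}
    - {"tx":0,"ty":0,"tz":3.2,"rx":0,"ry":0,"rz":0}
    - {"tx":0,"ty":0,"tz":3.6,"rx":0,"ry":0,"rz":0}
    - {"tx":0,"ty":0,"tz":3.7,"rx":0,"ry":0,"rz":0}

```text
time: 15.8
position: [0.4539, 0.0118, 0.0625]
tool_rot: [-0.04, 0.999, 0.0, -0.0]
ft_force: [0.5, 0.1, -1.1]
grip_width: 0.0134
```

Call:
send_rows:
  deltas:
    - {"tx":0,"ty":0,"tz":0,"rx":0,"ry":0,"rz":0}
    - {"tx":0,"ty":0,"tz":0,"rx":0,"ry":0,"rz":0}

```text
time: 15.97
position: [0.4543, 0.0118, 0.0631]
tool_rot: [-0.041, 0.999, -0.0, 0.001]
ft_force: [-0.5, -0.2, -0.8]
grip_width: 0.0135
```

```bash
python3 go.py 453.8,12.4,62.2,94.6;  python3 - <<'E'
from rig import robot
import cv2
c=robot.camera("scene");cv2.imwrite("pics/s10.png",cv2.resize(c["color"][180:380,200:440,::-1],None,fx=3,fy=3))
E
```

```text
t 15.97 p [454.3  11.8  63.1] psi 94.6 tilt [ 0.001 -0.    -1.   ] F [-0.5 -0.2 -0.8] w 13.5
tx 0.05 ty 0.06 tz 0.09 rz 0.001  rows 1 -> [454.  12.  62.] 94.6
```

View pics/s10.png

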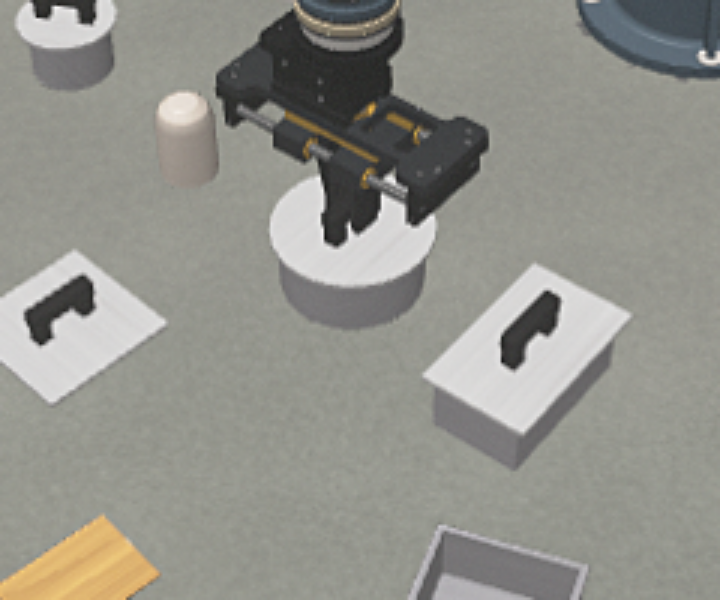

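The large lid is on its pan, at (352,230) in the crop, with the shaker untouched at (187,140). I'm releasing it.

Call:
send_rows:
  deltas:
    - {"tx":0,"ty":0,"tz":0,"rx":0,"ry":0,"rz":0}
    - {"tx":0,"ty":0,"tz":0,"rx":0,"ry":0,"rz":0}
    - {"tx":0,"ty":0,"tz":0,"rx":0,"ry":0,"rz":0}
    - {"tx":0,"ty":0,"tz":0,"rx":0,"ry":0,"rz":0}
    - {"tx":0,"ty":0,"tz":0,"rx":0,"ry":0,"rz":0}
  claw: 4.5

```text
time: 16.43
position: [0.454, 0.012, 0.0627]
tool_rot: [-0.041, 0.999, -0.0, 0.0]
ft_force: [-0.3, 0.4, 0.4]
grip_width: 0.0385
```

Call:
send_rows:
  deltas:
    - {"tx":0,"ty":0,"tz":-1.5,"rx":0,"ry":0,"rz":0}
    - {"tx":0,"ty":0,"tz":-4.5,"rx":0,"ry":0,"rz":0}
    - {"tx":0,"ty":0,"tz":-7,"rx":0,"ry":0,"rz":0}
    - {"tx":0,"ty":0,"tz":-7,"rx":0,"ry":0,"rz":0}

```text
time: 16.77
position: [0.4566, 0.0115, 0.1361]
tool_rot: [-0.041, 0.999, -0.001, 0.004]
ft_force: [0.9, -0.1, 0.1]
grip_width: 0.0446
```

```bash
python3 go.py 640.5,-103,90,88.5 -,-,17,-
```

```text
t 16.77 p [456.6  11.5 136.1] psi 94.7 tilt [ 0.008 -0.002 -1.   ] F [ 0.9 -0.1  0.1] w 44.6
tx -8.7 ty -6.46 tz 2.31 rz 0.054  rows 3 -> [549. -46. 113.] 91.6
tx -9.03 ty -5.97 tz 2.3 rz 0.054  rows 3 -> [ 640. -103.   90.] 88.5
tx 0.0 ty 0.0 tz 7.3 rz -0.0  rows 2 -> [ 640. -103.   17.] 88.5
```

Call:
send_rows:
  deltas:
    - {"tx":-1.5,"ty":-1.1,"tz":0,"rx":0,"ry":0,"rz":0.01}
    - {"tx":-3.5,"ty":-2.6,"tz":0,"rx":0,"ry":0,"rz":0.02}
    - {"tx":-5.5,"ty":-4.1,"tz":0,"rx":0,"ry":0,"rz":0.03}
    - {"tx":-7.5,"ty":-5.5,"tz":0,"rx":0,"ry":0,"rz":0.04}
    - {"tx":-8.9,"ty":-6.5,"tz":0,"rx":0,"ry":0,"rz":0.055}

```text
time: 17.18
position: [0.5498, -0.0469, 0.1322]
tool_rot: [-0.013, 1.0, -0.0, 0.001]
ft_force: [0.1, -0.7, -0.8]
grip_width: 0.0448
```

Call:
send_rows:
  deltas:
    - {"tx":-2,"ty":-1.3,"tz":1,"rx":0,"ry":0,"rz":0.01}
    - {"tx":-4.2,"ty":-2.8,"tz":2,"rx":0,"ry":0,"rz":0.02}
    - {"tx":-6.6,"ty":-4.4,"tz":3.5,"rx":0,"ry":0,"rz":0.04}
    - {"tx":-8.5,"ty":-5.6,"tz":4.6,"rx":0,"ry":0,"rz":0.05}
    - {"tx":-9,"ty":-6,"tz":4.6,"rx":0,"ry":0,"rz":0.055}

```text
time: 17.6
position: [0.6411, -0.1051, 0.0834]
tool_rot: [0.015, 1.0, -0.0, -0.0]
ft_force: [0.7, -0.7, 0.4]
grip_width: 0.0448
```

Call:
send_rows:
  deltas:
    - {"tx":0,"ty":0,"tz":0,"rx":0,"ry":0,"rz":0}
    - {"tx":0,"ty":0,"tz":0,"rx":0,"ry":0,"rz":0}
    - {"tx":0,"ty":0,"tz":0,"rx":0,"ry":0,"rz":0}

```text
time: 17.85
position: [0.6379, -0.1022, 0.0867]
tool_rot: [0.014, 1.0, 0.0, -0.001]
ft_force: [0.2, -0.6, 0.9]
grip_width: 0.045
```

```bash
python3 go.py 640.5,-103,17,88.5; python3 - <<'E'
from rig import robot
import cv2
c=robot.camera("wrist");cv2.imwrite("pics/w11.png",c["color"][...,::-1])
E
```

```text
t 17.85 p [ 637.9 -102.2   86.7] psi 88.4 tilt [-0.002  0.001 -1.   ] F [ 0.2 -0.6  0.9] w 45.0
tx -0.26 ty -0.07 tz 6.97 rz -0.002  rows 2 -> [ 641. -103.   17.] 88.5
```

View pics/w11.png

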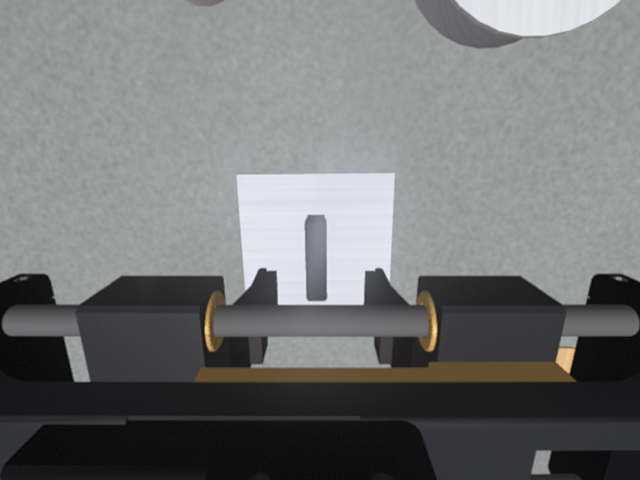

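The square lid is bare aluminium, with its handle at (316,258), centred and square between the fingers.

Call:
send_rows:
  deltas:
    - {"tx":-0.2,"ty":-0.1,"tz":2.5,"rx":0,"ry":0,"rz":0}
    - {"tx":-0.2,"ty":-0.1,"tz":5,"rx":0,"ry":0,"rz":0}
    - {"tx":-0.2,"ty":-0.1,"tz":7,"rx":0,"ry":0,"rz":0}
    - {"tx":-0.2,"ty":-0.1,"tz":7,"rx":0,"ry":0,"rz":0}
    - {"tx":-0.2,"ty":-0.1,"tz":7,"rx":0,"ry":0,"rz":0}

```text
time: 18.32
position: [0.64, -0.1034, 0.0163]
tool_rot: [0.014, 1.0, 0.0, -0.001]
ft_force: [0.8, 0.1, 0.9]
grip_width: 0.0448
```

Call:
send_rows:
  deltas:
    - {"tx":0,"ty":0,"tz":0,"rx":0,"ry":0,"rz":0}
    - {"tx":0,"ty":0,"tz":0,"rx":0,"ry":0,"rz":0}
    - {"tx":0,"ty":0,"tz":0,"rx":0,"ry":0,"rz":0}
    - {"tx":0,"ty":0,"tz":0,"rx":0,"ry":0,"rz":0}
    - {"tx":0,"ty":0,"tz":0,"rx":0,"ry":0,"rz":0}
  claw: 0.5

```text
time: 18.73
position: [0.6419, -0.1044, 0.0175]
tool_rot: [0.014, 1.0, -0.0, 0.001]
ft_force: [-0.0, -0.6, 0.0]
grip_width: 0.0192
```

Call:
send_rows:
  deltas:
    - {"tx":0,"ty":0,"tz":0,"rx":0,"ry":0,"rz":0}
    - {"tx":0,"ty":0,"tz":0,"rx":0,"ry":0,"rz":0}
    - {"tx":0,"ty":0,"tz":0,"rx":0,"ry":0,"rz":0}

```text
time: 18.98
position: [0.6417, -0.1045, 0.0172]
tool_rot: [0.014, 1.0, -0.0, 0.0]
ft_force: [-0.9, 0.6, 3.9]
grip_width: 0.0137
```

```bash
python3 go.py -,-,130,- 633.9,302.7,130,112.9 -,-,62,-
```

```text
t 18.98 p [ 641.7 -104.5   17.2] psi 88.4 tilt [ 0.001 -0.    -1.   ] F [-0.9  0.6  3.9] w 13.7
tx 0.0 ty 0.0 tz -11.28 rz -0.0  rows 3 -> [ 642. -105.  130.] 88.4
tx 0.65 ty 13.56 tz -0.0 rz -0.143  rows 4 -> [639.  31. 130.] 96.6
tx -1.29 ty 13.51 tz -0.0 rz -0.143  rows 4 -> [636. 167. 130.] 104.7
tx -3.21 ty 13.2 tz -0.0 rz -0.142  rows 4 -> [634. 303. 130.] 112.9
tx 0.0 ty 0.0 tz 6.8 rz -0.0  rows 2 -> [634. 303.  62.] 112.9
```

Call:
send_rows:
  deltas:
    - {"tx":0,"ty":0,"tz":-1.5,"rx":0,"ry":0,"rz":0}
    - {"tx":0,"ty":0,"tz":-4.5,"rx":0,"ry":0,"rz":0}
    - {"tx":0,"ty":0,"tz":-8,"rx":0,"ry":0,"rz":0}
    - {"tx":0,"ty":0,"tz":-10.5,"rx":0,"ry":0,"rz":0}
    - {"tx":0,"ty":0,"tz":-11.3,"rx":0,"ry":0,"rz":0}

```text
time: 19.4
position: [0.6437, -0.105, 0.1335]
tool_rot: [0.014, 1.0, -0.001, 0.003]
ft_force: [1.1, -1.2, -0.4]
grip_width: 0.0136
```

Call:
send_rows:
  deltas:
    - {"tx":0.1,"ty":1.5,"tz":0,"rx":0,"ry":0,"rz":-0.02}
    - {"tx":0.2,"ty":4.2,"tz":0,"rx":0,"ry":0,"rz":-0.05}
    - {"tx":0.4,"ty":7.2,"tz":0,"rx":0,"ry":0,"rz":-0.08}
    - {"tx":0.5,"ty":10.4,"tz":0,"rx":0,"ry":0,"rz":-0.11}
    - {"tx":0.65,"ty":13.55,"tz":0,"rx":0,"ry":0,"rz":-0.143}

```text
time: 19.82
position: [0.6365, 0.0337, 0.1267]
tool_rot: [-0.058, 0.998, 0.001, -0.003]
ft_force: [-0.1, -0.6, -1.0]
grip_width: 0.0134
```

Call:
send_rows:
  deltas:
    - {"tx":-0.3,"ty":2.7,"tz":0,"rx":0,"ry":0,"rz":-0.03}
    - {"tx":-0.5,"ty":5.4,"tz":0,"rx":0,"ry":0,"rz":-0.06}
    - {"tx":-0.8,"ty":8.1,"tz":0,"rx":0,"ry":0,"rz":-0.09}
    - {"tx":-1,"ty":10.8,"tz":0,"rx":0,"ry":0,"rz":-0.12}
    - {"tx":-1.3,"ty":13.5,"tz":0,"rx":0,"ry":0,"rz":-0.143}

```text
time: 20.23
position: [0.6334, 0.1692, 0.1264]
tool_rot: [-0.129, 0.992, 0.0, -0.003]
ft_force: [-0.0, -0.1, -0.7]
grip_width: 0.0137
```

Call:
send_rows:
  deltas:
    - {"tx":-0.7,"ty":2.8,"tz":0,"rx":0,"ry":0,"rz":-0.03}
    - {"tx":-1.5,"ty":6,"tz":0,"rx":0,"ry":0,"rz":-0.06}
    - {"tx":-2.2,"ty":9,"tz":0,"rx":0,"ry":0,"rz":-0.1}
    - {"tx":-2.9,"ty":12,"tz":0,"rx":0,"ry":0,"rz":-0.13}
    - {"tx":-3.2,"ty":13.2,"tz":0,"rx":0,"ry":0,"rz":-0.142}

```text
time: 20.65
position: [0.6305, 0.3076, 0.1263]
tool_rot: [-0.201, 0.98, 0.001, -0.002]
ft_force: [0.2, 0.5, -1.4]
grip_width: 0.014
```

Call:
send_rows:
  deltas:
    - {"tx":0,"ty":0,"tz":1,"rx":0,"ry":0,"rz":0}
    - {"tx":0,"ty":0,"tz":2,"rx":0,"ry":0,"rz":0}
    - {"tx":0,"ty":0,"tz":3,"rx":0,"ry":0,"rz":0}
    - {"tx":0,"ty":0,"tz":3,"rx":0,"ry":0,"rz":0}
    - {"tx":0,"ty":0,"tz":3,"rx":0,"ry":0,"rz":0}

```text
time: 21.07
position: [0.6328, 0.3006, 0.0975]
tool_rot: [-0.197, 0.98, -0.0, -0.002]
ft_force: [0.2, 0.3, -1.1]
grip_width: 0.014
```

```bash
python3 go.py 633.9,302.7,62,112.9;python3 - <<'E'
from rig import robot
import cv2
c=robot.camera("top");cv2.imwrite("pics/t12.png",cv2.resize(c["color"][80:280,130:370,::-1],None,fx=3,fy=3))
E
```

```text
t 21.07 p [632.8 300.6  97.5] psi 112.7 tilt [-0.004 -0.001 -1.   ] F [ 0.2  0.3 -1.1] w 14.0
tx -0.19 ty 0.15 tz 3.55 rz -0.003  rows 1 -> [634. 303.  62.] 112.9
```

View pics/t12.png

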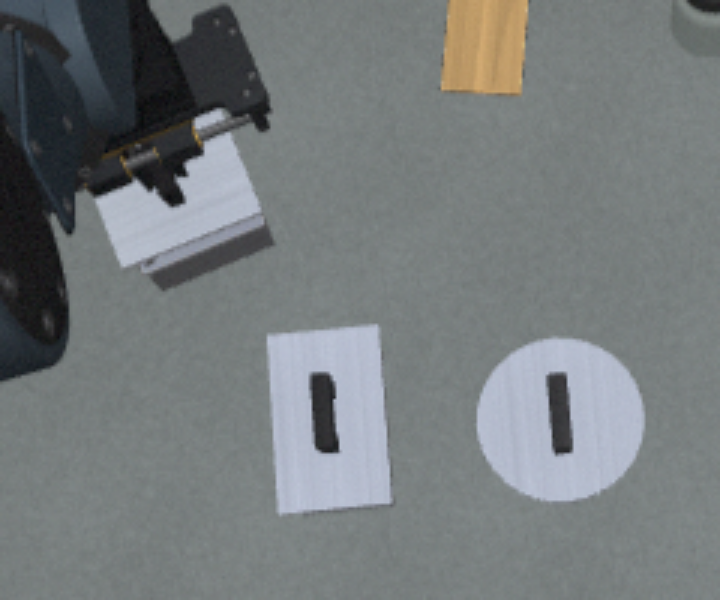

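The square lid hangs parallel to its pan, at (180,200) in the crop. I'm lowering it.

Call:
send_rows:
  deltas:
    - {"tx":-0.1,"ty":0.1,"tz":1,"rx":0,"ry":0,"rz":0}
    - {"tx":-0.1,"ty":0.1,"tz":2.2,"rx":0,"ry":0,"rz":0}
    - {"tx":-0.1,"ty":0.1,"tz":3.2,"rx":0,"ry":0,"rz":0}
    - {"tx":-0.1,"ty":0.1,"tz":3.6,"rx":0,"ry":0,"rz":0}
    - {"tx":-0.1,"ty":0.1,"tz":3.6,"rx":0,"ry":0,"rz":0}

```text
time: 21.53
position: [0.6333, 0.3037, 0.062]
tool_rot: [-0.198, 0.98, -0.0, -0.001]
ft_force: [-0.1, -0.3, -2.0]
grip_width: 0.0136
```

Call:
send_rows:
  deltas:
    - {"tx":0,"ty":0,"tz":0,"rx":0,"ry":0,"rz":0}
    - {"tx":0,"ty":0,"tz":0,"rx":0,"ry":0,"rz":0}

```text
time: 21.7
position: [0.6342, 0.3041, 0.0633]
tool_rot: [-0.198, 0.98, -0.0, 0.0]
ft_force: [-0.3, 0.1, -1.6]
grip_width: 0.0133
```

```bash
python3 go.py 633.9,302.7,61.2,112.9;  python3 - <<'E'
from rig import robot
import cv2
c=robot.camera("scene");cv2.imwrite("pics/s13.png",cv2.resize(c["color"][260:460,260:500,::-1],None,fx=3,fy=3))
E
```

```text
t 21.7 p [634.2 304.1  63.3] psi 112.9 tilt [ 0. -0. -1.] F [-0.3  0.1 -1.6] w 13.3
tx 0.09 ty -0.12 tz 0.21 rz -0.0  rows 1 -> [634. 303.  61.] 112.9
```

View pics/s13.png

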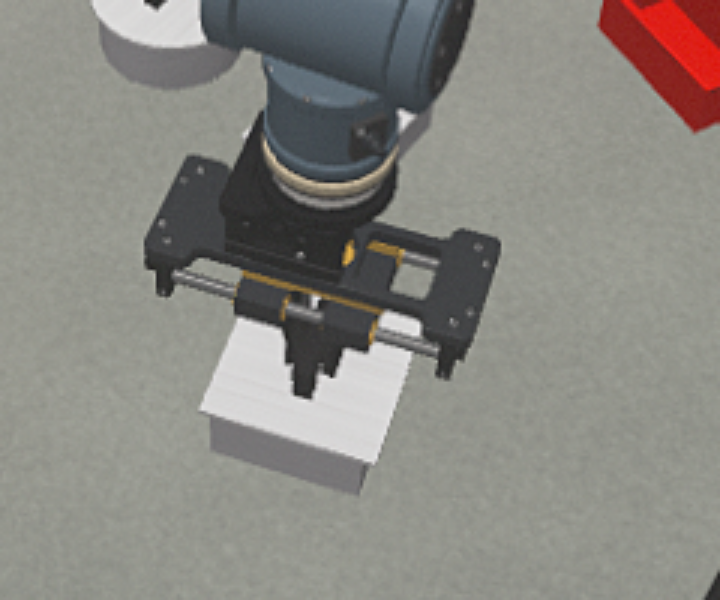

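The lid is aligned over the pan, at (305,390). Next are the last 1–2 mm, then release and rise well clear.

Call:
send_rows:
  deltas:
    - {"tx":0,"ty":-0.1,"tz":0.1,"rx":0,"ry":0,"rz":0}
    - {"tx":0,"ty":-0.1,"tz":0.15,"rx":0,"ry":0,"rz":0}
    - {"tx":0,"ty":-0.1,"tz":0.15,"rx":0,"ry":0,"rz":0}

```text
time: 22.0
position: [0.6346, 0.3031, 0.062]
tool_rot: [-0.198, 0.98, -0.0, -0.0]
ft_force: [-0.6, -0.5, -1.7]
grip_width: 0.0134
```

Call:
send_rows:
  deltas:
    - {"tx":0,"ty":0,"tz":0,"rx":0,"ry":0,"rz":0}
    - {"tx":0,"ty":0,"tz":0,"rx":0,"ry":0,"rz":0}
    - {"tx":0,"ty":0,"tz":0,"rx":0,"ry":0,"rz":0}
    - {"tx":0,"ty":0,"tz":0,"rx":0,"ry":0,"rz":0}
    - {"tx":0,"ty":0,"tz":0,"rx":0,"ry":0,"rz":0}
  claw: 4.5

```text
time: 22.42
position: [0.6347, 0.3032, 0.0623]
tool_rot: [-0.198, 0.98, 0.0, 0.0]
ft_force: [-0.0, 0.6, 0.3]
grip_width: 0.0387
```

Call:
send_rows:
  deltas:
    - {"tx":0,"ty":0,"tz":-1.5,"rx":0,"ry":0,"rz":0}
    - {"tx":0,"ty":0,"tz":-4.5,"rx":0,"ry":0,"rz":0}
    - {"tx":0,"ty":0,"tz":-8,"rx":0,"ry":0,"rz":0}
    - {"tx":0,"ty":0,"tz":-11,"rx":0,"ry":0,"rz":0}
    - {"tx":0,"ty":0,"tz":-12,"rx":0,"ry":0,"rz":0}

```text
time: 22.83
position: [0.6375, 0.3042, 0.188]
tool_rot: [-0.198, 0.98, 0.0, 0.005]
ft_force: [0.4, 0.8, 1.2]
grip_width: 0.0448
```

```bash
python3 go.py 420,480,220,112.9
```

```text
t 22.83 p [637.5 304.2 188. ] psi 112.9 tilt [ 0.009  0.003 -1.   ] F [0.4 0.8 1.2] w 44.8
tx 6.6 ty 12.33 tz -1.6 rz -0.0  rows 4 -> [529. 392. 204.] 112.9
tx 6.6 ty 12.33 tz -1.6 rz -0.0  rows 4 -> [420. 480. 220.] 112.9
```

Call:
send_rows:
  deltas:
    - {"tx":2,"ty":3,"tz":-0.5,"rx":0,"ry":0,"rz":0}
    - {"tx":4,"ty":6,"tz":-1,"rx":0,"ry":0,"rz":0}
    - {"tx":5.5,"ty":9,"tz":-1.5,"rx":0,"ry":0,"rz":0}
    - {"tx":6.6,"ty":12.3,"tz":-1.6,"rx":0,"ry":0,"rz":0}

```text
time: 23.17
position: [0.5244, 0.3907, 0.1984]
tool_rot: [-0.198, 0.98, -0.0, -0.0]
ft_force: [0.9, 1.6, 0.4]
grip_width: 0.0451
```

Call:
send_rows:
  deltas:
    - {"tx":3,"ty":3,"tz":-0.5,"rx":0,"ry":0,"rz":0}
    - {"tx":6,"ty":6,"tz":-1,"rx":0,"ry":0,"rz":0}
    - {"tx":9,"ty":8,"tz":-1.5,"rx":0,"ry":0,"rz":0}
    - {"tx":12,"ty":10,"tz":-2,"rx":0,"ry":0,"rz":0}
    - {"tx":14,"ty":12,"tz":-2,"rx":0,"ry":0,"rz":0}

```text
time: 23.58
position: [0.3468, 0.4466, 0.2183]
tool_rot: [-0.199, 0.98, -0.0, -0.001]
ft_force: [-0.7, 0.0, -0.6]
grip_width: 0.0451
```

Call:
send_rows:
  deltas:
    - {"tx":3,"ty":0,"tz":0,"rx":0,"ry":0,"rz":0}
    - {"tx":6,"ty":0,"tz":0,"rx":0,"ry":0,"rz":0}
    - {"tx":9,"ty":0,"tz":0,"rx":0,"ry":0,"rz":0}
    - {"tx":11,"ty":0,"tz":0,"rx":0,"ry":0,"rz":0}
    - {"tx":11,"ty":0,"tz":0,"rx":0,"ry":0,"rz":0}

```text
time: 24.0
position: [0.2437, 0.4012, 0.2172]
tool_rot: [-0.199, 0.98, -0.002, -0.003]
ft_force: [-1.0, -0.2, -0.2]
grip_width: 0.0448
```

```bash
cat > chk.py <<'E'
from h import *
from rig import robot
for n in ("scene","top"):
    c=robot.camera(n);cv2.imwrite(f"pics/{n}14.png",c["color"][...,::-1])
P=cloud(c);v,u=np.mgrid[0:480,0:640]
for n,(x,y),r in [("large",(453.8,12.4),75),("small",(434,-342.8),52),("square",(633.9,302.7),85),("oblong",(456,182.6),80)]:
    d=np.hypot(P[...,0]-x/1000,P[...,1]-y/1000)*1000
    L=(d<r)&(P[...,2]>.046)&(P[...,2]<.062); H=(d<50)&(P[...,2]>.068)
    L=(cv2.morphologyEx(L.astype(np.uint8),cv2.MORPH_OPEN,np.ones((3,3)))>0)
    Q=P[L];A=np.c_[Q[:,:2]-Q[:,:2].mean(0),np.ones(len(Q))];s=np.linalg.lstsq(A,Q[:,2],rcond=None)[0]
    rect=cv2.minAreaRect((Q[:,:2]*1000).astype(np.float32))
    hr=cv2.minAreaRect((P[H][:,:2]*1000).astype(np.float32))
    print(n,"plate z mm",round(s[2]*1000,1),"(want 54) tilt",np.round(s[:2],3),"rect",np.round(rect[0],1),np.round(rect[1],0),round(rect[2],1),"pan",(x,y),"handle",np.round(hr[0],1),np.round(hr[1],0),"zh",round(np.median(P[H][:,2])*1000,1))
m=(np.hypot(P[...,0]-.454,P[...,1]+.167)<.06)&(P[...,2]>.02)
print("shaker",P[m].mean(0).round(3),np.nanmax(P[m][:,2]).round(3))
E
python3 chk.py; python3 go.py
```

```text
large plate z mm 54.2 (want 54) tilt [-0.002  0.002] rect [453.1  13.4] [122. 123.] 89.6 pan (453.8, 12.4) handle [454.   13.7] [57. 14.] zh 83.9
small plate z mm 54.0 (want 54) tilt [-0.004  0.001] rect [ 435.  -341.6] [84. 85.] 31.3 pan (434, -342.8) handle [ 435.3 -341.8] [14. 57.] zh 83.8
square plate z mm 54.3 (want 54) tilt [ 0.001 -0.   ] rect [634.8 305.1] [114. 110.] 23.0 pan (633.9, 302.7) handle [633.8 304.5] [58. 15.] zh 83.6
oblong plate z mm 54.3 (want 54) tilt [0.001 0.001] rect [455.8 184.8] [137.  85.] 5.4 pan (456, 182.6) handle [455.2 184.5] [56. 15.] zh 83.7
shaker [ 0.451 -0.165  0.062] 0.076
t 24.1 p [248.7 404.3 218.1] psi 112.9 tilt [ 0.001  0.    -1.   ] F [ 0.8 -0.7  0.2] w 45.4
```

View pics/top14.png

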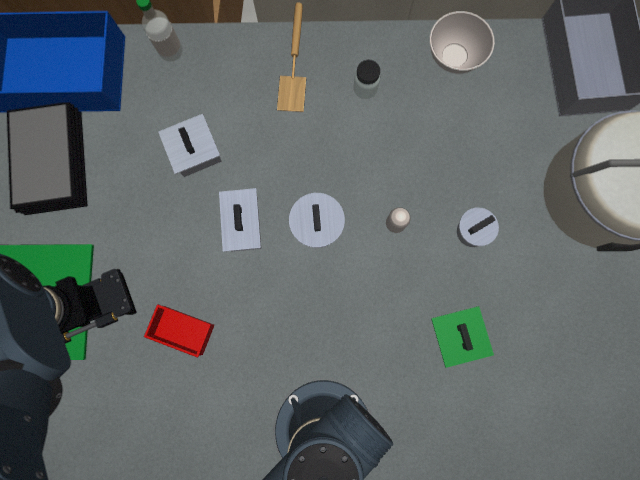

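View pics/scene14.png

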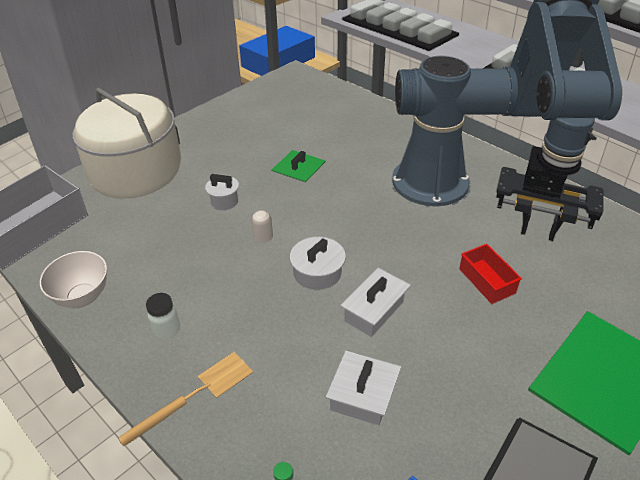

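All four lids are level on their pans, with plate tops at 54 mm. The shaker is standing at (400,217), and the arm is clear and still.

```bash
python3 -c "
from rig import robot
print(robot.hand_in())"
```

```text
the job is handed in; nothing more can be done
None
```

All four lids are on their own pans, and I handed the job in at about 24 s of robot time. The hand-in reports no verdict, so what follows is from my own last camera check.

- **Seating:** the plate tops measured 54.0–54.3 mm, where a properly seated lid should be at 54 mm. The tilt was at most about 0.004 rad.
- **Centring:** each lid was within about 3 mm of where I first measured its pan.
- **Alignment:** the square and oblong lids matched their pans' yaw to within about 0.2°.
- **Surroundings:** the shaker is standing where it was. The green lid and red pan were left alone, and the gripper is clear of everything.

No check failed or disagreed. My first two move calls were refused for missing keys and moved nothing.

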